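# Rack the laryngoscope handle and latch the keeper bar

### The job

Put the loose laryngoscope handle from the counter into the empty pair of saddles in the rack, centred on them and the same way round as the two handles already there, then swing the hinged keeper bar down over all three until it snaps fully home in its catch. Raise the bar first if it is in the way, leave the stored handles in their saddles, and do not disturb the other things on the counter.

Things in the scene. Friction and masses are not known exactly. Their poses are not given: they have to be found in the camera images.
- rack: fixed grey base plate, x -95..105, y -142..128 mm, 8 thick, with three pairs of white V saddles at y -64, 0, 64. Origin on the counter; x to the bar's edge, y along the shut bar, z up. Hinge clevis at x 55, y -115, top 63 mm up. Catch post with sprung button at x 76, y 108 (20 x 22 mm, top 72 mm up); low guide post at x 42, y 108, top 42 mm
- saddle_empty: the empty pair of V saddles: 12 mm plates at its x = -50 and +50 mm, 46 mm wide, tops 18 mm above its origin, 88 mm free between. Origin on the base plate, 8 mm above the counter, midway between the V notches; axes parallel to the rack's. A seated handle lies along x with its axis 22 mm above this origin (scope_mid at 0, 0, 22)
- scope: the loose laryngoscope handle on the counter: steel cylinder, 28 mm diameter, along its x from -70 to +70 mm, then a square head block 28 x 28 mm from x = 70 to 94. About 0.2 kg. Origin on its underside at the middle of the cylinder, z up. The two stored handles are identical, with their heads towards the rack's +x
- scope_mid (a point): centre of the loose handle's cylinder, on its axis, 14 mm above its underside
- scope_head (a point): centre of the loose handle's head block, 82 mm along its x axis from scope_mid
- keeper_hinge (a point): centre of the keeper bar's hinge, 53 mm above the counter; the hinge axis is horizontal and parallel to the rack's x
- keeper_tab (a point): middle of the grip tab at the keeper bar's free end, 257 mm from the hinge axis. The bar is a round steel rod, 12 mm diameter; the tab is 12 mm wide (rack x), 40 mm along the bar, 14 mm high, and overhangs beyond the catch post. Shut, it is 53 mm above the counter and the rod passes 3 mm above the handles, 55 mm from the saddles' centre, on the head side
- keeper (a joint): angle of the keeper bar, rad: 0 = shut, level along the rack's y in its catch; grows as the bar rises in the vertical plane, 1.57 = upright, 1.8 = stop. It stays by friction where it is left. Near 0.08 it meets the sprung button and must be pressed past it (some newtons at the tab) to snap home
- scope_b: a stored handle in its saddles, same shape as the loose one; origin on its underside at the middle of its cylinder
- scope_c: the other stored handle in its saddles, same shape and origin
- gel: upright white gel bottle, diameter 52, height 150 mm; origin under its centre; not to be disturbed
- jar: glass jar with steel lid, diameter 66, height 95 mm; origin under its centre; not to be disturbed
- tape: roll of tape lying flat, outer diameter 72, height 25 mm; origin under its centre; not to be disturbed
- dish: small steel bowl, diameter 100, height 40 mm; origin under its centre; not to be disturbed
Not all that is in view belongs to the job. What is shaped like the scope but blue or brown is not meant.

How it is judged:
By the outcome, as a careful person would: the job done as asked, in the order asked, and still so for the second after the job is handed in, with the robot touching nothing.
It also fails if it takes over 72 s, if anything falls off the work surface, if the arm or the gripper's body presses on something with over 40 N, if the wrist force passes 120 N, or if a joint passes its speed limit or range.

### The arm

A 7-joint arm with a two-finger parallel gripper is mounted at the origin on the work surface. World frame = base frame: x ahead of the robot, y to its left, z up, the work surface at z = 0. Lengths are in mm, angles in rad, forces in N, time in s.
With the tool pointing down it reaches from about 400 to 875 mm from the base axis. Payload 4.4 kg.
Tool frame: the origin (TCP) lies between the finger pads; the fingertips stand 25 mm ahead of it and the grasp point (between the pads) lies 6 mm ahead of it (bot.tcp_to_tips is the distance from the TCP to the fingertips, in mm); z points along the fingers, y is the line along which they close (so a half turn about z gives the same grasp; the last joint's range is limited). The gripper opens to 85 mm and grips with 20 to 120 N. Pads are 22 mm wide; open, the fingers measure 114 mm over their backs; the gripper's body (76 mm by 85 mm) begins 54 mm behind the grasp point. The pads swing forward as they close: fully open they stand 13 mm farther back than shut.
Start: joints at [-1.211, 0.628, 0.038, 1.517, -0.027, 0.996, -0.02], TCP at [268.461, 591.986, 216.913] pointing down, gripper open.
Joint ranges: [-3.06, 3.06], [-0.37, 2.12], [-1.25, 1.32], [0.18, 2.47], [-1.1, 4.24], [0.23, 1.98], [-2.94, 2.94]. Speed limits (rad/s): [2.57, 2.57, 3.14, 3.14, 3.14, 3.14, 3.14].

### API

Orientations are given as a unit quaternion [w, x, y, z].
In Python, from rig import sensors, camera, get_calibration, workorder, bot gives the robot as it stands.
- The arm moves only by the tool play_rows, never from a script. Its argument "rows" is a list that holds one entry, the list of rows, each a list of 6 numbers: the shift along the tool's x, y, z as a fraction of full scale, then the turn, a rotation vector about the tool's x, y, z as a fraction of full scale. In form: [[[dx, dy, dz, ax, ay, az], ...]]. A call has exactly 8 rows; each row shifts and turns the commanded pose from where the row before left it, along the tool's axes as they then stand; what a row does not reach is not made up. Full scale, the value 1, is 0.2 m for a shift and 360 degrees for a turn. A row lasts 1/10 s, in which the tool goes at most 50 mm and 8.59 degrees, less where a joint would pass 70% of its speed; a pose out of reach is approached as far as the arm can. A call with a number of a shift or a turn outside -1 to 1 is refused whole. A call with a gripper value outside its range is refused whole. "grip" is the opening, from -1 (shut) to 1 (fully open), set as the call begins (left out, the last holds). The fingers move at their own pace and stop on an object; "squeeze" is the grip in N (left out, the last holds). Time passes only in rows, so rows that do not move let the fingers close, or fill a call up. It gives the time, the measured TCP pose, the force, the opening and the grip force at its end, in the units of the state.
- sensors.sense(): the state, without advancing time (a new reading comes with each control period).
- camera(name): name is "side" or "top" or "wrist"; returns the picture (384x512x3 uint8, red, green, blue); there is no depth.
- get_calibration(name): a dict with "vfov" (degrees; the focal length in pixels is half the picture's height over the tangent of half this angle, whatever the lens; pixels are square), "cx", "cy" (the principal point, pixels), "cam_to_world" (4x4, takes a point from camera to world coordinates). Camera axes: x right, y down, z forward; pixel columns grow to the right and rows downward; lengths in mm; the calibration is good to about 2 mm. A picture is of the moment at which its call begins: read the wrist's pose just before it. get_calibration takes no time and is no camera call; for the wrist camera it gives the pose at the moment of the call.
- workorder.close_job(): hands the job in; it is judged then, once.
The state is a dict: "time_s": time; "joints": joint angles; "qd": joint speeds; "effort": joint torques, N m; "eef_pos": TCP position; "tcp_rot": TCP orientation; "contact_force": force on the tool from outside, world axes, zero at the start; "wrist_torque": the same for the moment, N m; "gripper_width": finger opening in mm; "grip_force": force on a finger pad.
Only numpy, scipy, OpenCV 4.12 (cv2) and the standard library are available. Lean on these libraries where they do the work, as an engineer would, in place of code of your own. Each camera call takes 0.05 s, during which the arm holds its last target. There are 200 camera calls.

## Working session

There is one attempt and no reset: what is moved stays moved. The work goes in short steps, Python scripts to look and compute and a tool call to move; the robot and the scene stay as the last step left them, time stands still between calls to the robot, and variables do not carry over. Pictures are saved under pics/ and viewed, at most 10 in all, crops included, and the job is handed in when it is done.

Besides the shell and the picture viewer there is one more tool, called after "Call:" as name(argument=value, ...) on one line, values as JSON. play_rows: Moves the arm, as the interface text tells. Shift numbers are shares of 0.2 m and turn numbers shares of 360 degrees, none past 1 either way. Its arguments: {"type":"object","properties":{"rows":{"type":"array"},"grip":{"type":"number"},"squeeze":{"type":"number"}},"required":["rows"]}

```bash
mkdir -p pics; ls
cat > h.py <<'E'
import numpy as np,cv2
from rig import sensors,camera,get_calibration,workorder,bot
def snap(n,f):
    c=get_calibration(n);im=camera(n);cv2.imwrite(f,im[:,:,::-1]);np.save(f+'.npy',np.array(c['cam_to_world']));return im,c
def f_(c): return 192/np.tan(np.radians(c['vfov'])/2)
def ray(c,u,v,z):
    T=np.array(c['cam_to_world']);d=T[:3,:3]@np.array([(u-c['cx'])/f_(c),(v-c['cy'])/f_(c),1]);o=T[:3,3]
    return o+d*(z-o[2])/d[2]
def proj(c,p):
    T=np.array(c['cam_to_world']);q=T[:3,:3].T@(np.array(p)-T[:3,3]);return q[:2]/q[2]*f_(c)+[c['cx'],c['cy']]
E
python3 - <<'E'
from h import *
a,c=snap('top','pics/top.png');b,d=snap('side','pics/side.png')
for k in (c,d):print(k['vfov'],k['cx'],k['cy'],np.round(k['cam_to_world'],3).tolist())
cv2.imwrite('pics/top2.png',cv2.resize(a[:,:,::-1],(800,600),interpolation=cv2.INTER_CUBIC))
cv2.imwrite('pics/side2.png',cv2.resize(b[:,:,::-1],(800,600),interpolation=cv2.INTER_CUBIC))
s=sensors.sense();print(s)
E
```

```text
pics
51.57887742911236 255.6494814108849 192.94255168387366 [[0.022, -0.991, 0.133, 341.508], [-1.0, -0.022, 0.0, -31.597], [0.003, -0.133, -0.991, 1320.75], [0.0, 0.0, 0.0, 1.0]]
42.50647647562205 254.37014035885608 181.94380374497544 [[0.891, -0.333, 0.309, 31.731], [-0.454, -0.67, 0.587, -972.619], [0.011, -0.663, -0.748, 1246.48], [0.0, 0.0, 0.0, 1.0]]
{'time_s': 0.1, 'joints': array([-1.21079836,  0.62926959,  0.03842279,  1.5182658 , -0.02700519,
        0.99631796, -0.02000529]), 'qd': array([-0.00219758, -0.00196225,  0.00023599, -0.00239685,  0.00015824,
        0.0006864 , -0.00053537]), 'effort': array([ 2.99169245e-03, -5.64545381e+01,  1.23060822e+00, -1.93975246e+01,
        1.12782480e-02,  5.50569501e-03, -2.84214593e-05]), 'eef_pos': array([268.1954192 , 591.43994702, 216.07103691]), 'tcp_rot': array([-1.83535918e-04,  2.11289493e-01,  9.77423138e-01, -8.52265884e-04]), 'contact_force': array([ 0.32735953, -0.60963849, -0.21378728]), 'wrist_torque': array([-0.0059114 , -0.03391058,  0.00150633]), 'grip_force': 0.0, 'gripper_width': 85.30654233003057}
```

View pics/top2.png

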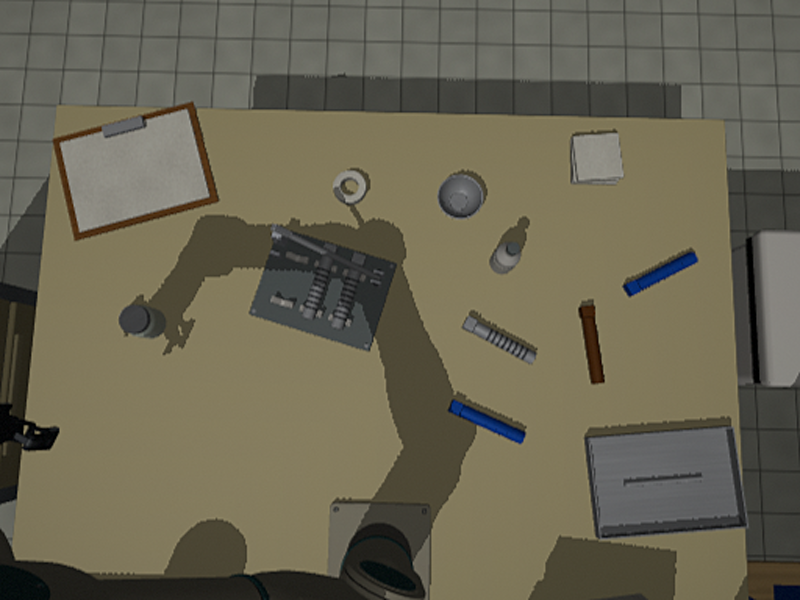

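View pics/side2.png

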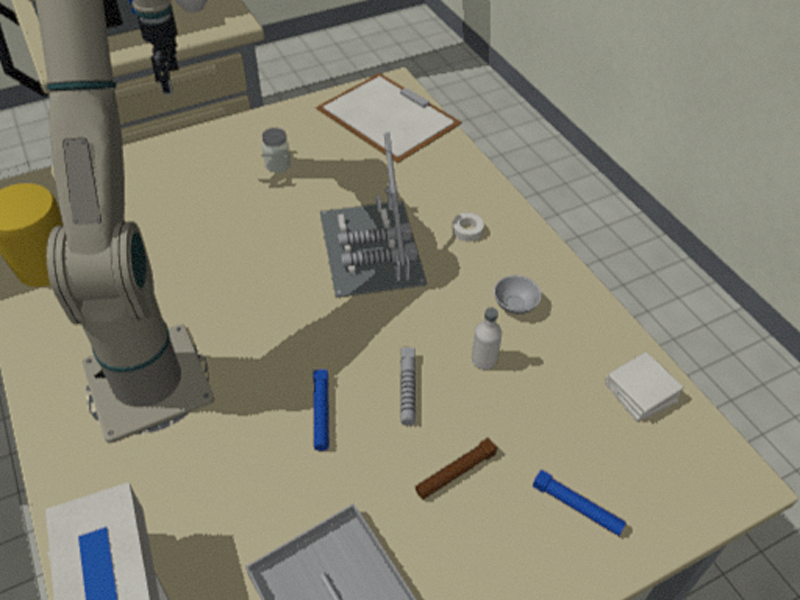

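Run:
```python
import cv2,numpy as np
a=cv2.imread('pics/top.png');b=cv2.imread('pics/side.png')
A=cv2.resize(a[138:228,155:260],None,fx=5,fy=5,interpolation=cv2.INTER_CUBIC)[:,:525]
B=cv2.resize(b[80:195,200:280],None,fx=4.5,fy=4.5,interpolation=cv2.INTER_CUBIC)
C=cv2.resize(a[190:240,285:355],None,fx=5,fy=5,interpolation=cv2.INTER_CUBIC)
o=np.zeros((600,800,3),np.uint8)
A=cv2.resize(A,(430,369));o[:369,:430]=A;o[:B.shape[0],440:]=B[:600,:360];o[372:372+228,:350]=C[:228]
o=np.clip(o*1.7,0,255).astype(np.uint8)
cv2.imwrite('pics/crop.png',o)
```

```text
(no output)
```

View pics/crop.png

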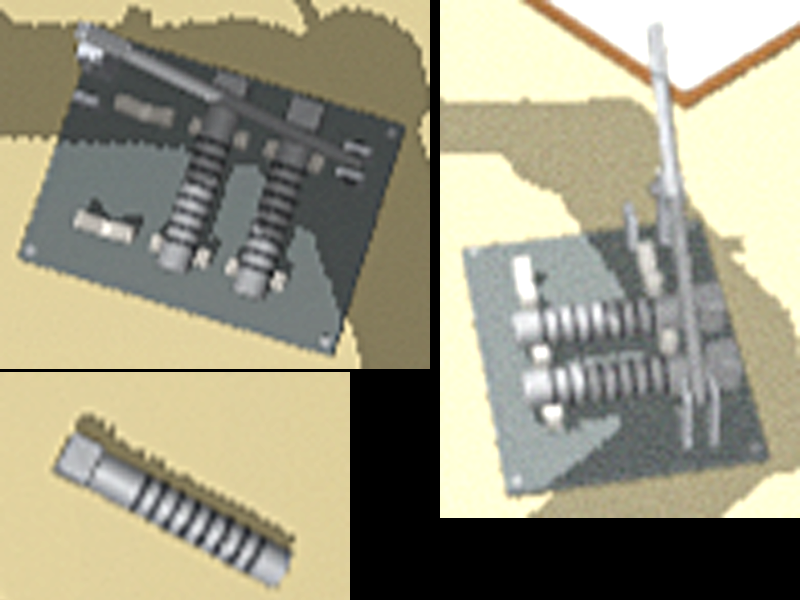

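```bash
cat >> h.py <<'E'
from scipy.optimize import least_squares
from scipy.spatial.transform import Rotation as R
def rackT(p,l): x,y,t=p;c,s=np.cos(t),np.sin(t);l=np.array(l,float);return np.array([x+c*l[0]-s*l[1],y+s*l[0]+c*l[1],l[2]])
E
python3 - <<'E'
from h import *
ct=get_calibration('top');cs=get_calibration('side')
o=[(ct,(105,-142,8),(253.3,169)),(ct,(-95,-142,8),(236.7,224.6)),(ct,(-95,128,8),(159.9,200.9)),
(cs,(-95,128,8),(205.1,135.1)),(cs,(-95,-142,8),(215.1,190)),(cs,(105,-142,8),(272.9,181.8))]
r=lambda p:np.concatenate([proj(c,rackT(p,l))-q for c,l,q in o])
s=least_squares(r,[540,50,-.2]);print(s.x,r(s.x).round(1))
p=s.x
def bar(a,d=277):return rackT(p,[55,-115+d*np.cos(a),53+d*np.sin(a)])
b=least_squares(lambda a:np.concatenate([proj(ct,bar(a[0]))-(174.5,145.8),proj(cs,bar(a[0]))-(247.8,86.2)]),[.6]);print('bar',b.x,b.fun)
h=ray(ct,299,206.6,14);t=ray(ct,341,229.6,14);print('scope',h,t,np.linalg.norm(h-t),np.degrees(np.arctan2(*(h-t)[1::-1])))
for n,l in dict(empty=(0,64,30),tab=(55,142,53)).items():print(n,rackT(p,l))
for n,u in dict(gel=(324,167),dish=(295,125),jar=(90,205)).items():print(n,ray(ct,*u,0))
c=get_calibration('wrist');s=sensors.sense();print(c['vfov'],c['cx'],c['cy']);q=s['tcp_rot'];M=R.from_quat(q[[1,2,3,0]]).as_matrix()
T=np.array(c['cam_to_world']);print((M.T@T[:3,:3]).round(3),(M.T@(T[:3,3]-s['eef_pos'])).round(1),M.round(3))
E
```

```text
[ 5.39668137e+02  1.38657416e+02 -2.80274196e-01] [ 1.5 -0.8  0.1  0.5 -0.6  0.  -0.8 -0.5 -0.6 -0.4  0.7 -0.4]
bar [0.81791931] [-0.16628185 -1.05364129 -0.49078635 -1.9920027 ]
scope [ 474.45228415 -175.61499935   14.        ] [ 401.74535701 -313.92089272   14.        ] 156.2524156467732 62.26925127927963
empty [557.37176311 200.16011182  30.        ]
tab [631.80193673 259.90246912  53.        ]
gel [ 612.38384487 -260.79199512    0.        ]
dish [ 756.96157554 -161.34751658    0.        ]
jar [465.78272318 520.1683041    0.        ]
71.88792429266336 256.2009472935385 192.7458082346535
[[ 0.001 -0.954 -0.301]
 [ 1.     0.001  0.001]
 [-0.    -0.301  0.954]] [  76.8    0.5 -157.3] [[-0.911  0.413 -0.001]
 [ 0.413  0.911 -0.002]
 [-0.    -0.002 -1.   ]]
```

```bash
cat >> h.py <<'E'
P=[539.67,138.66,-0.28027]
def pose():
    s=sensors.sense();q=s['tcp_rot'];return s['eef_pos'],R.from_quat(q[[1,2,3,0]]),s
def down(yaw): # tool z down, tool x at yaw(deg)
    a=np.radians(yaw);x=[np.cos(a),np.sin(a),0];y=[np.sin(a),-np.cos(a),0];return R.from_matrix(np.array([x,y,[0,0,-1]]).T)
def plan(pos,yaw,n,start=None):
    p,r,_=pose()
    if start is not None:p,r=start
    rt=down(yaw);w=(r.inv()*rt).as_rotvec()/n
    A=sum((r*R.from_rotvec(k*w)).as_matrix() for k in range(n))
    v=np.linalg.solve(A,np.array(pos)-p)
    print(n,'x',(v/200).round(4).tolist()+np.round(w/(2*np.pi),4).tolist(),'mm',v.round(1),'deg',np.degrees(w).round(2))
    return np.array(pos),rt
def bar(a,d=257,x=55):return rackT(P,[x,-115+d*np.cos(a),53+d*np.sin(a)])
E
python3 - <<'E'
from h import *
t=bar(.818);print(t)
s=plan([*t[:2],390],73.9,16)
E
```

```text
[609.31622627 181.78376417 240.55344096]
16 x [-0.1773, 0.0392, -0.0544, -0.0, 0.0, 0.0142] mm [-35.5   7.8 -10.9] deg [-0.01  0.    5.11]
```

Call:
play_rows(rows=[[[-0.177,0.039,-0.054,0,0,0.0142],[-0.177,0.039,-0.054,0,0,0.0142],[-0.177,0.039,-0.054,0,0,0.0142],[-0.177,0.039,-0.054,0,0,0.0142],[-0.177,0.039,-0.054,0,0,0.0142],[-0.177,0.039,-0.054,0,0,0.0142],[-0.177,0.039,-0.054,0,0,0.0142],[-0.177,0.039,-0.054,0,0,0.0142]]])

```text
time_s: 0.9
eef_pos: [515.6, 449.5, 303.0]
tcp_rot: [-0.0, 0.541, 0.841, -0.0]
contact_force: [0.3, 0.0, -0.9]
gripper_width: 85.3
grip_force: 0.0
```

Call:
play_rows(rows=[[[-0.177,0.039,-0.054,0,0,0.0142],[-0.177,0.039,-0.054,0,0,0.0142],[-0.177,0.039,-0.054,0,0,0.0142],[-0.177,0.039,-0.054,0,0,0.0142],[-0.177,0.039,-0.054,0,0,0.0142],[-0.177,0.039,-0.054,0,0,0.0142],[-0.177,0.039,-0.054,0,0,0.0142],[-0.177,0.039,-0.054,0,0,0.0142]]])

```text
time_s: 1.7
eef_pos: [608.3, 180.9, 389.4]
tcp_rot: [-0.0, 0.801, 0.599, -0.001]
contact_force: [0.5, 0.2, 0.6]
gripper_width: 85.3
grip_force: 0.0
```

Run:
```python
from h import *
p,r,s=pose();print(p,s['time_s'],s['joints'].round(2),r.as_matrix()[:,0].round(3))
im,c=snap('wrist','pics/w1.png')
for l in [(105,-142,8),(-95,-142,8),(-95,128,8),(105,128,8)]:print(proj(c,rackT(P,l)).round(1))
print(proj(c,bar(.818)))
cv2.imwrite('pics/w1b.png',np.clip(cv2.resize(im[:,:,::-1],(800,600),interpolation=cv2.INTER_CUBIC)*1.5,0,255).astype(np.uint8))
```

```text
[608.31065075 180.89203039 389.41562916] 1.7 [-0.59  0.51  0.46  1.3  -0.22  1.38 -0.43] [ 0.283  0.959 -0.001]
[279.2 238.7]
[190.6 239. ]
[179.6 114.4]
[282.1 113.8]
[256.70868981 176.45680624]
```

View pics/w1b.png

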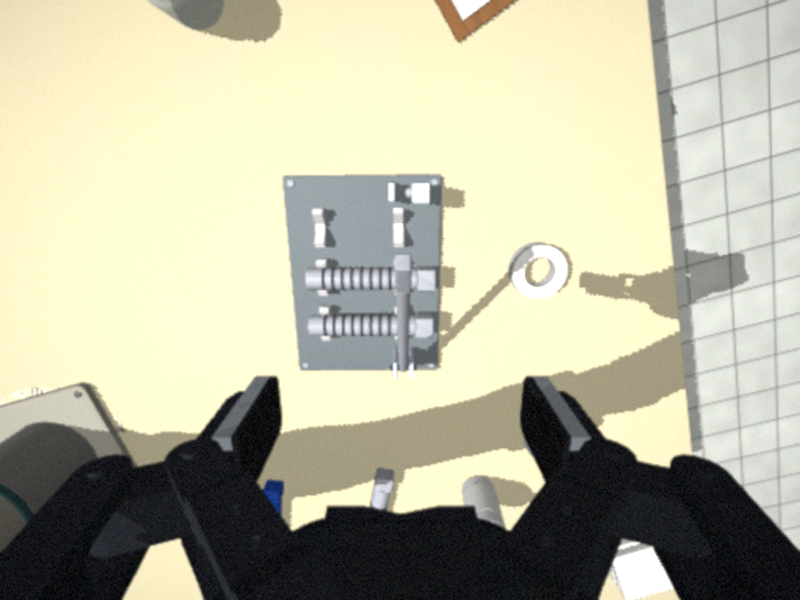

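```bash
cat > fit.py <<'E'
from h import *
ct=get_calibration('top');cs=get_calibration('side');cw=get_calibration('wrist')
W=[(105,-142,8),(-95,-142,8),(-95,128,8),(105,128,8)];Q=np.array([(437.5,369.5),(301,369.5),(285,177),(441,176)])/1.5625
o=[(cw,l,q,1.5) for l,q in zip(W,Q)]
o+=[(cw,(86+10-10-10,108,72),np.array((423,191))/1.5625,1),(cw,(50,64,26),np.array((399,208+19))/1.5625,1),(cw,(-50,64,26),np.array((319,208+19))/1.5625,1)]
r=lambda p:np.concatenate([(proj(c,rackT(p,l))-q)*w for c,l,q,w in o])
s=least_squares(r,P);print('wrist only',s.x,r(s.x).round(1))
o+=[(ct,(105,-142,8),(253.3,169),1),(ct,(-95,-142,8),(236.7,224.6),1),(ct,(-95,128,8),(159.9,200.9),1),
(cs,(-95,128,8),(205.1,135.1),1),(cs,(-95,-142,8),(215.1,190),1),(cs,(105,-142,8),(272.9,181.8),1)]
s=least_squares(r,P);print('all',s.x,r(s.x).round(1))
import h;h.P=s.x
b=least_squares(lambda a:np.concatenate([proj(ct,bar(a[0],277))-(174.5,145.8),proj(cs,bar(a[0],277))-(247.8,86.2),proj(cw,bar(a[0],277))-(257.3,163.2)]),[.6]);print('bar',b.x,b.fun)
t=bar(b.x[0]);print(t)
E
python3 fit.py
```

```text
wrist only [ 5.45920032e+02  1.31051081e+02 -2.92286214e-01] [ 0.7 -0.3 -0.7  0.7 -1.9 -1.3  1.8 -1.4 -0.4  2.   0.2  0.8  0.5  1.2]
all [ 5.44960829e+02  1.32046228e+02 -2.95148315e-01] [-0.4 -0.5 -1.8  0.1 -2.7 -2.1  1.2 -1.7 -0.9  1.8 -0.3  0.5 -0.1  0.7
  3.8 -1.5  1.5 -0.5  1.3 -2.2  1.8 -0.2  1.   0.2  2.5  0.9]
bar [0.80945724] [ 2.27456408 -3.19825659  2.16218995 -1.11054712  2.13807477 -0.72918882]
[615.70511865 175.65582721 239.04559956]
```

Run:
```python
from h import *
c=get_calibration('wrist');print(np.array(c['cam_to_world']).round(3));print(np.load('pics/w1.png.npy').round(3));print(pose()[0])
```

```text
[[ 9.56000e-01 -2.81000e-01 -8.60000e-02  6.32312e+02]
 [-2.94000e-01 -9.10000e-01 -2.93000e-01  2.46518e+02]
 [ 4.00000e-03  3.05000e-01 -9.52000e-01  5.49237e+02]
 [ 0.00000e+00  0.00000e+00  0.00000e+00  1.00000e+00]]
[[ 9.60000e-01 -2.68000e-01 -8.60000e-02  6.30598e+02]
 [-2.82000e-01 -9.15000e-01 -2.89000e-01  2.55171e+02]
 [-1.00000e-03  3.01000e-01 -9.54000e-01  5.46706e+02]
 [ 0.00000e+00  0.00000e+00  0.00000e+00  1.00000e+00]]
[609.68216082 171.66462969 392.26827451]
```

```bash
sed -i "s/cw=get_calibration('wrist')/cw=get_calibration('wrist');cw['cam_to_world']=np.load('pics\/w1.png.npy')/" fit.py; python3 fit.py; python3 -c "
from h import *
import h;p,r,s=pose();print(p,s['time_s'],s['qd'].round(3))"
```

```text
wrist only [ 5.43835052e+02  1.41931991e+02 -2.78758344e-01] [ 1.1  0.6 -1.   1.3 -2.2 -1.7  2.1 -1.8 -0.4  1.7  0.2  0.7  0.3  1. ]
all [ 5.43230219e+02  1.41576650e+02 -2.79663039e-01] [ 0.7  1.  -1.4  1.6 -2.5 -1.3  1.9 -1.3 -0.7  2.   0.   1.   0.1  1.3
  0.7 -1.9 -0.8 -0.6 -1.4 -1.1 -0.2 -1.3  0.  -1.3  1.2 -1.3]
bar [0.81362298] [-1.41913013 -2.34319557  0.02392562 -2.74760923  1.63822751  0.26418482]
[613.07639397 185.53009011 239.78257647]
[609.68216082 171.66462969 392.26827451] 1.75 [-0.007 -0.002  0.009 -0.024  0.027 -0.027  0.049]
```

```bash
sed -i "s/^P=.*/P=[543.4,141.7,-0.279]/" h.py
python3 - <<'E'
from h import *
t=bar(.813);s=plan([*t[:2],300],74.0,5);plan([*t[:2],246],74,2,s)
E
```

```text
5 x [0.0148, -0.0009, 0.0922, 0.0001, 0.0002, -0.0007] mm [ 3.  -0.2 18.4] deg [ 0.05  0.06 -0.23]
2 x [0.0, 0.0, 0.135, 0.0, 0.0, 0.0] mm [ 0.  0. 27.] deg [0. 0. 0.]
```

Call:
play_rows(rows=[[[0.015,-0.001,0.092,0,0,-0.0007],[0.015,-0.001,0.092,0,0,-0.0007],[0.015,-0.001,0.092,0,0,-0.0007],[0.015,-0.001,0.092,0,0,-0.0007],[0.015,-0.001,0.092,0,0,-0.0007],[0,0,0.135,0,0,0],[0,0,0.135,0,0,0],[0,0,0,0,0,0]]])

```text
time_s: 2.55
eef_pos: [608.3, 197.0, 239.5]
tcp_rot: [-0.002, 0.793, 0.609, -0.004]
contact_force: [-0.1, 0.7, -1.2]
gripper_width: 85.1
grip_force: 0.0
```

Call:
play_rows(rows=[[[0,0,0,0,0,0],[0,0,0,0,0,0],[0,0,0,0,0,0],[0,0,0,0,0,0],[0,0,0,0,0,0],[0,0,0,0,0,0],[0,0,0,0,0,0],[0,0,0,0,0,0]]], grip=-1, squeeze=25)

```text
time_s: 3.35
eef_pos: [613.8, 196.6, 244.7]
tcp_rot: [0.002, 0.793, 0.609, 0.002]
contact_force: [5.5, -0.9, 0.2]
gripper_width: 4.0
grip_force: 24.4
```

Run:
```python
from h import *
p,r,s=pose();print(p,s['gripper_width'],s['grip_force'],s['contact_force'],s['qd'].round(3))
im,c=snap('wrist','pics/w2.png')
print(proj(c,bar(.813)),proj(c,bar(.813,277)),proj(c,p+[0,0,-6]))
b,_=snap('side','pics/s2.png')
B=cv2.resize(b[60:200,190:300],(471,600),interpolation=cv2.INTER_CUBIC)
A=cv2.resize(im[60:300,156:356],(325,390),interpolation=cv2.INTER_CUBIC)
o=np.zeros((600,800,3),np.uint8);o[:,:471]=B;o[:390,475:]=A
cv2.imwrite('pics/w2b.png',np.clip(o[:,:,::-1]*1.5,0,255).astype(np.uint8))
```

```text
[613.82074338 196.63827801 244.71952606] 4.00052021668076 24.39160332083702 [ 5.52540659 -0.90965078  0.17210751] [-0.001  0.001 -0.    -0.    -0.001 -0.001 -0.001]
[259.02033772 244.11551833] [259.86636328 235.55984893] [255.74998377 229.37953713]
```

View pics/w2b.png

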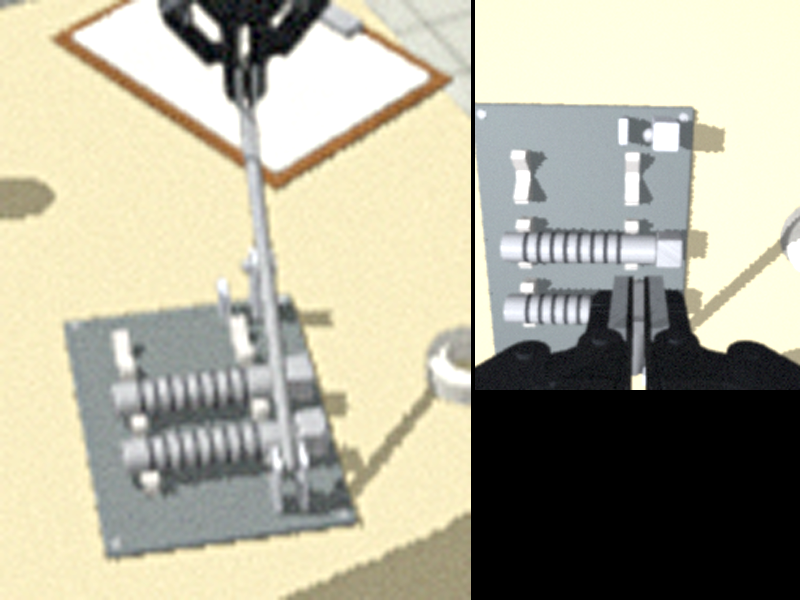

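Call:
play_rows(rows=[[[0,0,0,0,0,0],[0,0,0,0,0,0],[0,0,0,0,0,0],[-0.03,0,0,0,0,0],[-0.035,0,0,0,0,0],[0,0,0,0,0,0],[0,0,0,0,0,0],[0,0,0,0,0,0]]], grip=0)

```text
time_s: 4.25
eef_pos: [608.1, 184.8, 243.7]
tcp_rot: [-0.0, 0.793, 0.609, 0.0]
contact_force: [-0.2, 0.3, 0.4]
gripper_width: 42.6
grip_force: 0.0
```

Call:
play_rows(rows=[[[0,0,0,0,0,0],[0,0,0,0,0,0],[0,0,0,0,0,0],[0,0,0,0,0,0],[0,0,0,0,0,0],[0,0,0,0,0,0],[0,0,0,0,0,0],[0,0,0,0,0,0]]], grip=-1)

```text
time_s: 5.05
eef_pos: [610.6, 183.9, 244.3]
tcp_rot: [0.002, 0.793, 0.609, 0.002]
contact_force: [4.4, -1.1, -1.4]
gripper_width: 6.6
grip_force: 24.3
```

Call:
play_rows(rows=[[[-0.038,0.012,-0.0347,0,0,0],[-0.0393,0,-0.0331,0,0,0],[-0.0406,0,-0.0316,0,0,0],[-0.0418,0,-0.0299,0,0,0],[-0.043,0,-0.0282,0,0,0],[-0.0441,0,-0.0265,0,0,0],[-0.0451,0,-0.0247,0,0,0],[-0.046,0,-0.0229,0,0,0]]])

```text
time_s: 5.85
eef_pos: [591.7, 117.3, 289.5]
tcp_rot: [-0.0, 0.793, 0.609, -0.001]
contact_force: [0.1, -3.5, -9.9]
gripper_width: 4.1
grip_force: 24.0
```

Run:
```python
from h import *
p,r,s=pose();print(p,s['gripper_width'],s['grip_force'],s['contact_force'])
im,c=snap('wrist','pics/w3.png')
b,_=snap('side','pics/s3.png');t,_=snap('top','pics/t3.png')
B=cv2.resize(b[60:200,190:300],(471,600),interpolation=cv2.INTER_CUBIC)
A=cv2.resize(t[130:230,160:260],(325,325),interpolation=cv2.INTER_CUBIC)
C=cv2.resize(im[130:300,156:356],(325,275),interpolation=cv2.INTER_CUBIC)
o=np.zeros((600,800,3),np.uint8);o[:,:471]=B;o[:325,475:]=A;o[325:,475:]=C
cv2.imwrite('pics/w3b.png',np.clip(o[:,:,::-1]*1.5,0,255).astype(np.uint8))
```

```text
[591.71518378 117.25623059 289.46578152] 4.111084067145741 24.0145758446306 [ 0.09281428 -3.45330234 -9.87895154]
```

View pics/w3b.png

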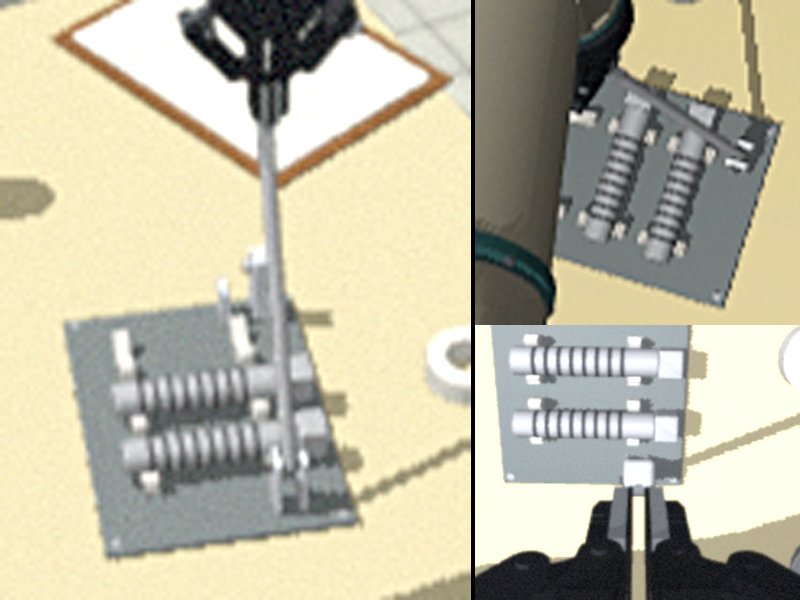

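Call:
play_rows(rows=[[[-0.047,0,-0.021,0,0,0],[-0.0477,0,-0.019,0,0,0],[-0.0484,0,-0.0172,0,0,0],[-0.049,0,-0.0152,0,0,0],[-0.0496,0,-0.0132,0,0,0],[-0.05,0,-0.0112,0,0,0],[-0.0505,0,-0.0092,0,0,0],[-0.051,0,-0.007,0,0,0]]])

```text
time_s: 6.8
eef_pos: [572.5, 41.9, 312.7]
tcp_rot: [-0.0, 0.793, 0.609, -0.0]
contact_force: [0.0, -0.3, -0.2]
gripper_width: -0.2
grip_force: 0.0
```

Call:
play_rows(rows=[[[0,0,0,0,0,0],[0,0,0,0,0,0],[0,0,0,0,0,0],[0,0,0,0,0,0],[0,0,0,0,0,0],[0,0,0,0,0,0],[0,0,0,0,0,0],[0,0,0,0,0,0]]])

```text
time_s: 7.6
eef_pos: [572.7, 42.8, 312.6]
tcp_rot: [-0.0, 0.793, 0.609, -0.0]
contact_force: [0.3, 0.4, 0.6]
gripper_width: -0.3
grip_force: 0.0
```

Run:
```python
from h import *
p,r,s=pose();print(p,s['gripper_width'],s['grip_force'],s['contact_force'])
for a in (1.3,1.4,1.45,1.5):print(a,bar(a))
b,cs=snap('side','pics/s4.png')
B=cv2.resize(b[40:180,190:300],(471,600),interpolation=cv2.INTER_CUBIC)
for a in (1.2,1.3,1.4,1.5):
    u=(proj(cs,bar(a,277))-[190,40])*4.285;cv2.circle(B,tuple(u.astype(int).tolist()),3,(255,0,0),-1)
im,c=snap('wrist','pics/w4.png')
A=cv2.resize(im[130:384,130:386],(325,325),interpolation=cv2.INTER_CUBIC)
o=np.zeros((600,800,3),np.uint8);o[:,:471]=B;o[:325,475:]=A
cv2.imwrite('pics/w4b.png',np.clip(o[:,:,::-1]*1.5,0,255).astype(np.uint8))
```

```text
[572.68234849  42.76060015 312.57486976] -0.3420756590608039 0.0 [0.31099451 0.3804174  0.62095227]
1.3 [583.5354573   82.08903899 300.63445365]
1.4 [576.63251814  57.99265127 306.26058061]
1.45 [573.13160909  45.77187691 308.1272387 ]
1.5 [569.60938261  33.47668888 309.35621156]
```

View pics/w4b.png

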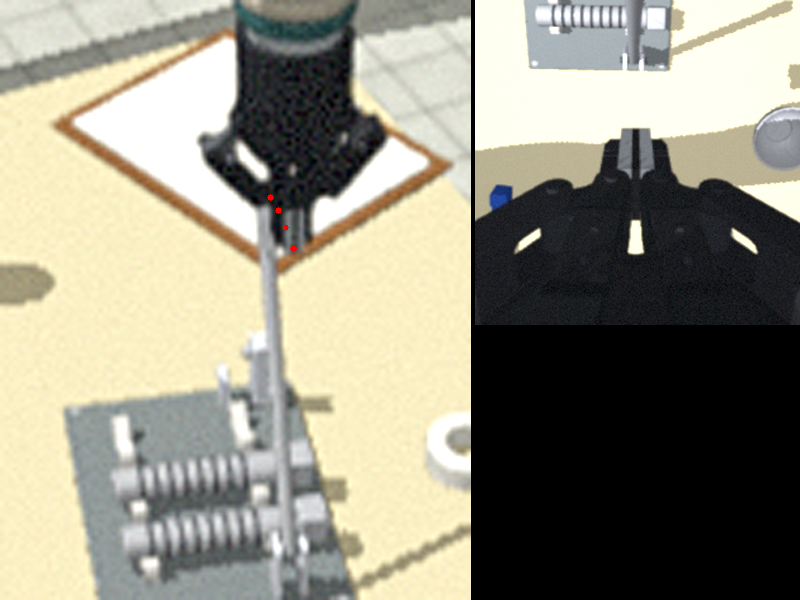

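Run:
```python
from h import *
ct=get_calibration('top');cs=get_calibration('side')
for a in (.7,.8,.9,1,1.1,1.2,1.3):print(a,'top',proj(ct,bar(a,277)).round(1),'side',proj(cs,bar(a,277)).round(1))
print('hinge',proj(ct,bar(0,0)),proj(cs,bar(0,0)))
im,_=snap('top','pics/t4.png')
B=cv2.resize(im[130:230,140:260],(720,600),interpolation=cv2.INTER_CUBIC)
cv2.imwrite('pics/t4b.png',np.clip(B[:,:,::-1]*1.5,0,255).astype(np.uint8))
```

```text
0.7 top [167.4 143.3] side [246.6  85.1]
0.8 top [172.3 143.4] side [247.7  83.6]
0.9 top [178.2 143.9] side [248.9  82.9]
1 top [185.  144.8] side [250.2  83. ]
1.1 top [192.8 146.1] side [251.6  84.1]
1.2 top [201.3 147.8] side [253.2  86.1]
1.3 top [210.5 149.9] side [254.9  89.1]
hinge [241.35645113 176.37764709] [258.26250799 167.47195005]
```

View pics/t4b.png

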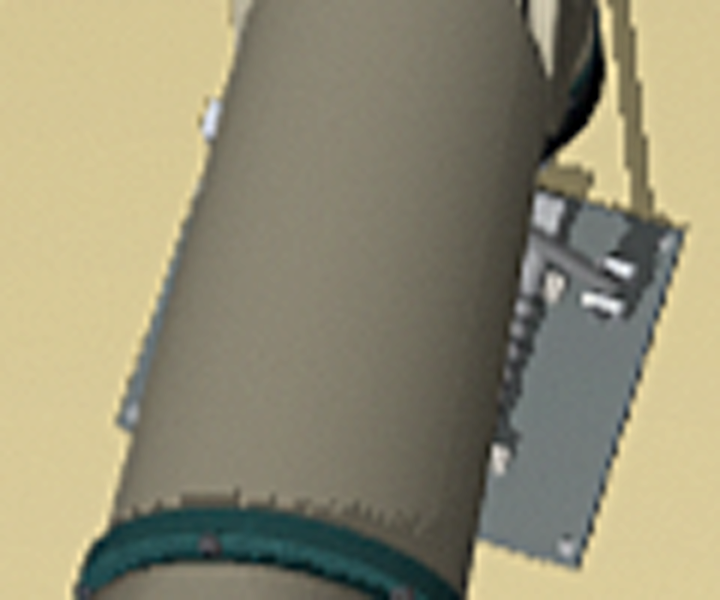

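Call:
play_rows(rows=[[[0,0,-0.2,0,0,0],[0,0,-0.2,0,0,0],[0.1875,0,0,0,0,0],[0.1875,0,0,0,0,0],[0.1875,0,0,0,0,0],[0.1875,0,0,0,0,0],[0,0,0.24,0,0,0],[0,0,0.24,0,0,0]]])

```text
time_s: 8.55
eef_pos: [612.4, 189.7, 296.3]
tcp_rot: [0.001, 0.792, 0.61, 0.002]
contact_force: [-0.1, -0.3, -0.7]
gripper_width: 0.0
grip_force: 0.0
```

Call:
play_rows(rows=[[[0,0,0,0,0,0],[0,0,0,0,0,0],[-0.1,0,0,0,0,0],[-0.1,0,0,0,0,0],[-0.1,0,0,0,0,0],[-0.1,0,-0.01,0,0,0],[-0.1,0,-0.01,0,0,0],[-0.1,0,-0.02,0,0,0]]])

```text
time_s: 9.35
eef_pos: [579.9, 69.8, 305.1]
tcp_rot: [0.0, 0.793, 0.609, 0.0]
contact_force: [0.3, -0.6, 0.6]
gripper_width: -0.3
grip_force: 0.0
```

Call:
play_rows(rows=[[[-0.07,0,-0.02,0,0,0],[-0.05,0,0,0,0,0],[0,0,0,0,0,0],[0,0,0,0,0,0],[0,0,0,0,0,0],[0,0,0,0,0,0],[0,0,0,0,0,0],[0,0,0,0,0,0]]])

```text
time_s: 10.15
eef_pos: [574.3, 48.9, 308.4]
tcp_rot: [-0.0, 0.793, 0.609, -0.0]
contact_force: [-0.2, 0.5, -0.1]
gripper_width: 0.2
grip_force: 0.0
```

Run:
```python
from h import *
p,r,s=pose();print(p,s['time_s'],s['contact_force'],r.as_matrix()[:,0])
c,sn=np.cos(P[2]),np.sin(P[2]);d=p[:2]-P[:2];print('rack xy',c*d[0]+sn*d[1],-sn*d[0]+c*d[1])
```

```text
[574.25932018  48.87355212 308.44903745] 10.15 [-0.20458163  0.48069699 -0.13230578] [ 2.57066217e-01  9.66393784e-01 -1.17105804e-04]
rack xy 55.2299198383489 -80.73848539461329
```

Run:
```python
from h import *
p,r,s=pose();M=r.as_matrix();st=(p+M@[20,-120,-20],r)
print(st[0]);plan([432.5,-255,185],62,12,st)
```

```text
[463.43848428  99.05044584 328.47456278]
12 x [-0.1427, 0.0407, 0.0598, -0.0, 0.0, 0.003] mm [-28.5   8.1  12. ] deg [-0.    0.    1.09]
```

Call:
play_rows(rows=[[[0.1,0,-0.1,0,0,0],[0,-0.2,0,0,0,0],[0,-0.2,0,0,0,0],[0,-0.2,0,0,0,0],[-0.143,0.041,0.06,0,0,0.003],[-0.143,0.041,0.06,0,0,0.003],[-0.143,0.041,0.06,0,0,0.003],[-0.143,0.041,0.06,0,0,0.003]]])

```text
time_s: 10.95
eef_pos: [462.4, -21.0, 280.5]
tcp_rot: [0.0, 0.815, 0.579, 0.0]
contact_force: [1.0, -0.7, -0.9]
gripper_width: -0.1
grip_force: 0.0
```

Call:
play_rows(rows=[[[-0.143,0.041,0.06,0,0,0.003],[-0.143,0.041,0.06,0,0,0.003],[-0.143,0.041,0.06,0,0,0.003],[-0.143,0.041,0.06,0,0,0.003],[-0.143,0.041,0.06,0,0,0.003],[-0.143,0.041,0.06,0,0,0.003],[-0.143,0.041,0.06,0,0,0.003],[-0.143,0.041,0.06,0,0,0.003]]], grip=1)

```text
time_s: 11.75
eef_pos: [433.3, -257.4, 184.2]
tcp_rot: [0.0, 0.857, 0.516, 0.0]
contact_force: [0.7, 0.2, 0.4]
gripper_width: 85.4
grip_force: 0.0
```

Call:
play_rows(rows=[[[0,0,0,0,0,0],[0,0,0,0,0,0],[0,0,0,0,0,0],[0,0,0,0,0,0],[0,0,0,0,0,0],[0,0,0,0,0,0],[0,0,0,0,0,0],[0,0,0,0,0,0]]])

```text
time_s: 12.55
eef_pos: [433.3, -256.0, 184.7]
tcp_rot: [-0.0, 0.857, 0.516, 0.0]
contact_force: [-0.1, -0.3, -0.5]
gripper_width: 85.3
grip_force: 0.0
```

Run:
```python
from h import *
p,r,s=pose();print(p,s['time_s'],s['joints'].round(2))
im,c=snap('wrist','pics/w5.png');side,cs=snap('side','pics/s5.png')
cv2.imwrite('pics/w5b.png',np.clip(cv2.resize(np.hstack([im[:,100:412],side[30:200,190:300][:170].repeat(2,0).repeat(2,1)[:340] if 0 else np.vstack([cv2.resize(side[40:180,190:300],(302,384))])])[:,:,::-1],(800,500),interpolation=cv2.INTER_CUBIC)*1.5,0,255).astype(np.uint8))
for d in (-70,70,94):
    print(proj(c,[432.5+d*.465,-255.4+d*.885,14]))
```

```text
[ 433.25269902 -256.04563522  184.6654675 ] 12.55 [ 0.14  0.51  0.49  1.97 -0.34  0.75  0.35]
[255.47694052 223.74587745]
[255.19539613 115.68116224]
[255.13940298  94.18940334]
```

View pics/w5b.png

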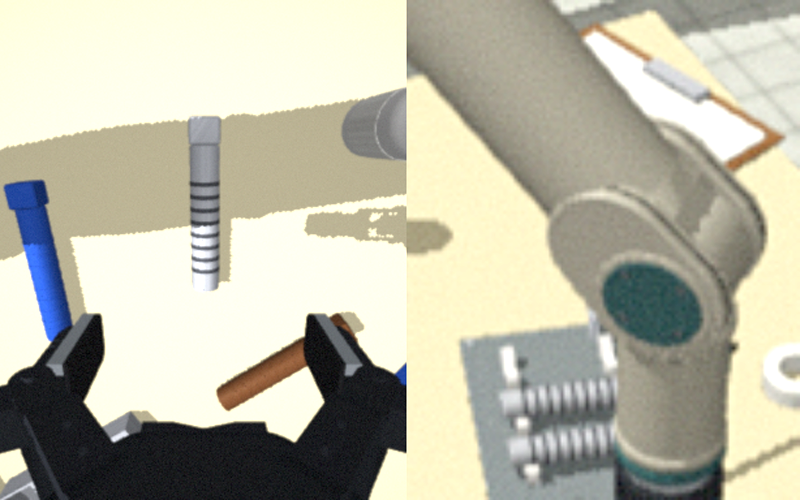

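Run:
```python
from h import *
im=cv2.imread('pics/w5.png');c=get_calibration('wrist');c['cam_to_world']=np.load('pics/w5.png.npy')
hsv=cv2.cvtColor(im,cv2.COLOR_BGR2HSV);s=cv2.GaussianBlur(hsv[...,1],(3,3),0)
m=(s<45).astype(np.uint8);m[:80]=0;m[235:]=0;m[:,:235]=0;m[:,285:]=0
n,l,st,ce=cv2.connectedComponentsWithStats(m);i=1+st[1:,4].argmax();print(st[i],ce[i])
for v in range(st[i][1],st[i][1]+st[i][3],9):
    x=np.where(l[v]==i)[0];print(v,x.min(),x.max(),end='; ')
for z in (0,14,28):
  for d in (-70,70,94):print(z,d,proj(c,[432.5+d*.465,-255.4+d*.885,z]).round(1))
```

```text
[ 243   88   27  138 3240] [256.69783951 153.91759259]
88 246 266; 97 244 269; 106 244 269; 115 245 269; 124 245 268; 133 245 268; 142 245 268; 151 245 268; 160 245 268; 169 246 268; 178 246 268; 187 246 268; 196 246 268; 205 246 268; 214 246 268; 223 249 264; 0 -70 [255.5 219.6]
0 70 [255.2 115.4]
0 94 [255.2  94.8]
14 -70 [255.5 223.7]
14 70 [255.2 115.7]
14 94 [255.1  94.2]
28 -70 [255.4 228.2]
28 70 [255.1 116. ]
28 94 [255.1  93.5]
```

Run:
```python
from h import *
s=plan([436.9,-251.4,60],62.2,5);plan([436.9,-251.4,27.5],62.2,3,s)
```

```text
5 x [0.0059, 0.001, 0.1246, -0.0, -0.0, -0.0] mm [ 1.2  0.2 24.9] deg [-0.   -0.   -0.02]
3 x [0.0, 0.0, 0.0542, 0.0, 0.0, 0.0] mm [ 0.   0.  10.8] deg [0. 0. 0.]
```

Call:
play_rows(rows=[[[0.006,0.001,0.125,0,0,0],[0.006,0.001,0.125,0,0,0],[0.006,0.001,0.125,0,0,0],[0.006,0.001,0.125,0,0,0],[0.006,0.001,0.125,0,0,0],[0,0,0.054,0,0,0],[0,0,0.054,0,0,0],[0,0,0.054,0,0,0]]], grip=0.4)

```text
time_s: 13.45
eef_pos: [437.3, -251.9, 27.1]
tcp_rot: [0.001, 0.857, 0.516, 0.0]
contact_force: [0.5, -0.0, -0.7]
gripper_width: 59.8
grip_force: 0.0
```

Call:
play_rows(rows=[[[0,0,0,0,0,0],[0,0,0,0,0,0],[0,0,0,0,0,0],[0,0,0,0,0,0],[0,0,0,0,0,0],[0,0,0,0,0,0],[0,0,0,0,0,0],[0,0,0,0,0,0]]], grip=-1, squeeze=50)

```text
time_s: 14.25
eef_pos: [436.9, -251.4, 27.3]
tcp_rot: [0.0, 0.857, 0.516, 0.0]
contact_force: [1.1, 0.0, -0.6]
gripper_width: -0.3
grip_force: 0.0
```

Call:
play_rows(rows=[[[0,0,-0.05,0,0,0],[0,0,-0.15,0,0,0],[0,0,-0.2,0,0,0],[0,0,-0.2,0,0,0],[0,0,-0.2,0,0,0],[0,0,0,0,0,0],[0,0,0,0,0,0],[0,0,0,0,0,0]]])

```text
time_s: 15.05
eef_pos: [436.2, -250.7, 186.7]
tcp_rot: [-0.001, 0.857, 0.516, -0.0]
contact_force: [0.2, 0.5, 0.1]
gripper_width: -0.1
grip_force: 0.0
```

Run:
```python
from h import *
p,r,s=pose();print(p,s['time_s'],s['gripper_width'])
c=get_calibration('wrist');im,c=snap('wrist','pics/w6.png')
M=r.as_matrix()
for d in (-70,70,94):print(d,[proj(c,p+M@[d,0,z]).round(1) for z in (-1,13)])
g=im[:,:,:].astype(int);sat=im.max(2).astype(int)-im.min(2)
col=im[60:300,250:263].mean(1).round().astype(int)
print([ (v+60,*col[v]) for v in range(0,240,4)])
t=rackT(P,[0,64,30]);print(t)
```

```text
[ 436.2345519  -250.65172912  186.68439417] 15.05 -0.07506607435376382
-70 [array([255.9, 320.9]), array([255.9, 307.3])]
70 [array([256.1, 123. ]), array([256.1, 121.8])]
94 [array([256.1,  77.4]), array([256.1,  80.1])]
[(60, np.int64(214), np.int64(205), np.int64(169)), (64, np.int64(215), np.int64(206), np.int64(170)), (68, np.int64(215), np.int64(206), np.int64(170)), (72, np.int64(215), np.int64(206), np.int64(170)), (76, np.int64(215), np.int64(206), np.int64(170)), (80, np.int64(216), np.int64(207), np.int64(170)), (84, np.int64(216), np.int64(207), np.int64(171)), (88, np.int64(216), np.int64(207), np.int64(171)), (92, np.int64(217), np.int64(207), np.int64(172)), (96, np.int64(116), np.int64(117), np.int64(121)), (100, np.int64(119), np.int64(121), np.int64(126)), (104, np.int64(117), np.int64(119), np.int64(124)), (108, np.int64(114), np.int64(116), np.int64(121)), (112, np.int64(112), np.int64(114), np.int64(119)), (116, np.int64(85), np.int64(87), np.int64(90)), (120, np.int64(106), np.int64(108), np.int64(113)), (124, np.int64(106), np.int64(108), np.int64(113)), (128, 
[... 1501 characters left out ...]
64(51), np.int64(53)), (248, np.int64(47), np.int64(50), np.int64(52)), (252, np.int64(48), np.int64(50), np.int64(52)), (256, np.int64(45), np.int64(47), np.int64(50)), (260, np.int64(45), np.int64(47), np.int64(49)), (264, np.int64(63), np.int64(66), np.int64(70)), (268, np.int64(44), np.int64(45), np.int64(48)), (272, np.int64(22), np.int64(23), np.int64(25)), (276, np.int64(20), np.int64(21), np.int64(24)), (280, np.int64(21), np.int64(23), np.int64(24)), (284, np.int64(21), np.int64(22), np.int64(24)), (288, np.int64(21), np.int64(22), np.int64(24)), (292, np.int64(22), np.int64(22), np.int64(24)), (296, np.int64(25), np.int64(26), np.int64(29))]
[561.02524513 203.22520406  30.        ]
```

Run:
```python
from h import *
print({k:getattr(bot,k) for k in dir(bot) if k[0]!='_'})
p,r,s=pose();c=get_calibration('wrist');M=r.as_matrix()
for z in (-6,6,15,25,40):print(z,[proj(c,p+M@[x,0,z]).round(1) for x in (-11,11)])
im=cv2.imread('pics/w6.png');cv2.imwrite('pics/w6b.png',np.clip(cv2.resize(im[170:330,176:336],(600,600),interpolation=cv2.INTER_CUBIC)*1.5,0,255).astype(np.uint8))
```

```text
{'PlanningError': <class 'rig.PlanningError'>, 'tcp_to_tips': 25.0}
-6 [array([256., 253.]), array([256. , 221.6])]
6 [array([256., 244.]), array([256. , 214.3])]
15 [array([256. , 237.9]), array([256. , 209.4])]
25 [array([256. , 231.8]), array([256. , 204.5])]
40 [array([256. , 223.7]), array([256.1, 197.9])]
```

View pics/w6b.png

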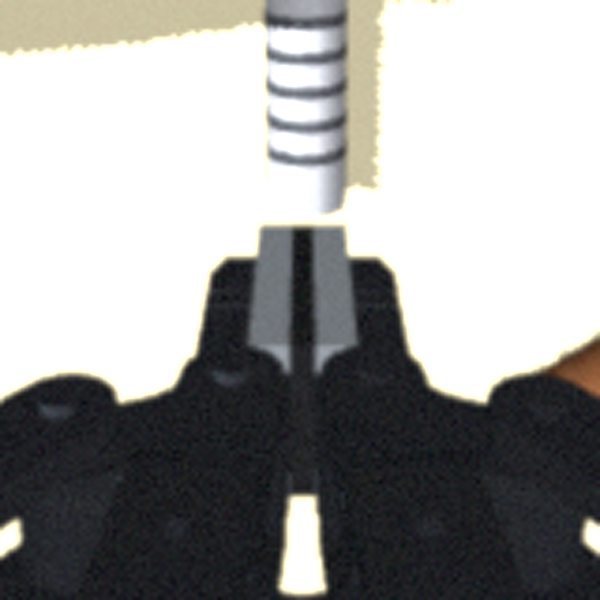

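Run:
```python
from h import *
cs=get_calibration('side');ct=get_calibration('top')
for p,m in (((613.8,196.6,244.7),(247.2,83.3)),((572.7,42.8,312.6),(258.4,97.2))):
    print(m,[proj(cs,np.array(p)-[0,0,z]).round(1) for z in (0,25)])
p,r,s=pose()
# segment dark gripper now
for n in ('side','top'):
    c=get_calibration(n);im=camera(n).astype(int);cv2.imwrite(f'pics/{n}7.png',im[:,:,::-1].astype(np.uint8))
    for z in (0,25,45):print(n,z,proj(c,p-[0,0,z]).round(1))
    u,v=proj(c,p-[0,0,10]).round().astype(int)
    print((im[v-22:v+26:2,u-16:u+18:2].sum(2)//3))
```

```text
(247.2, 83.3) [array([247.3,  86.5]), array([247.3,  92.6])]
(258.4, 97.2) [array([258. , 100.6]), array([257.9, 107.2])]
side 0 [262.1 213.2]
side 25 [261.9 218.8]
side 45 [261.7 223.2]
[[ 43  26  18  26  31  12  11  23  25  26  32  19  28  17  30   5  47]
 [ 29  28  18  17  28  27  25  21  87  15  26  23  41  20  23  20  23]
 [ 19  19  20  18  23  21  15  25 166  25  20  26  13  12  26  21  26]
 [133  16  16  28  18  36  20   3  44  19  12  18  23  25  16   9  55]
 [161 142  34  16  22  23  25  26  24  27  23  15  24   3  18 100 164]
 [156 162 150 133 147 137  24  25  19  25  28 120 139  82 136 161 158]
 [159 159 160 159 161 161  21  82  41  72  31 167 161 162 160 158 157]
 [159 162 161 156 159 155  13  92  36  89  37 163 161 156 161 156 159]
 [156 159 157 158 160 158  18  87  41  87  40 162 159 156 158 158 161]
 [158 158 159 159 156 162 133  88  35 107 139 163 161 159 157 156 159]
 [159 160 159 156 159 155 159 142 133 150 159 157 157 155 158 160 156]
 [159 158 160 160 158 159 158 161 159 157 159 159 159 159 160 159 157]
 [158 159 155 158 155 157 158 157 157 156 157 159 158 158 158
[... 1858 characters left out ...]
 34  38  40  40  42  45  45  45  48  44  48  51  52  53  54]
 [ 52  32  37  38  40  42  43  43  45  45  46  50  51  52  53  53  55]
 [ 31  35  39  41  42  44  43  45  44  46  48  51  47  53  54  55  56]
 [ 37  40  42  42  41  44  45  43  46  47  47  51  51  54  54  55  57]
 [ 38  42  45  44  45  44  46  45  45  47  49  48  54  54  56  57  57]
 [ 15  13  20  17  28  43  47  49  47  48  49  49  49  52  56  57  57]
 [ 22  25  39  35  20  17  22  37  49  50  50  50  48  53  59  58  58]
 [ 26  24  20  35  49  45  31  18  22  37  51  50  49  53  58  57  59]
 [ 43  44  42  37  31  33  49  40  26  19  32  51  51  50  50  59  60]
 [ 45  46  47  49  48  47  36  45  61  40  21  25  48  52  50  59  61]]
```

Run:
```python
from h import *
cs=get_calibration('side');cw=get_calibration('wrist');p,r,s=pose();M=r.as_matrix();print(p)
f=lambda q,w,vs:[proj(cw,p+M@[q[0]+w,0,q[1]])[1]-230,proj(cs,p+M@[q[0]-w,0,q[1]])[1]-vs]
for w in (8,11):
  for vs in (212,213,214):print(w,vs,least_squares(f,[0,0],args=(w,vs)).x.round(1))
im=cv2.imread('pics/side7.png').astype(int).sum(2)//3
print(im[206:218,256:270])
w=cv2.imread('pics/w6.png').astype(int).sum(2)//3;print(w[224:268:2,240:272:2])
```

```text
[ 436.06660641 -250.96159639  186.12844572]
8 212 [  1.3 -14.4]
8 213 [  0.  -11.7]
8 214 [-1.3 -9. ]
11 212 [  0.6 -19.2]
11 213 [ -0.7 -16.5]
11 214 [ -2.  -13.8]
[[161  75  18  41  97  80  29  74  84  33  27 100 167 162]
 [155  71  13  33  92  86  36  77  89  23  37 105 163 160]
 [159  68  15  48  92  77  32  88  87  23  48 115 164 163]
 [158  87  18  38  87  70  41  86  87  16  40 120 162 161]
 [158 117  59  55  90  59  39  87  82  44  68 145 160 158]
 [162 147 133 114  88  62  35  83 107 132 139 162 163 161]
 [161 162 160 138  99  84  63 103 132 163 160 160 160 156]
 [155 159 159 154 142 138 133 145 150 161 159 157 157 160]
 [157 156 160 160 158 162 160 160 157 159 158 159 159 156]
 [159 158 158 158 161 162 159 159 157 159 159 157 159 160]
 [157 157 156 161 155 156 157 156 159 158 162 158 158 159]
 [157 157 158 160 157 161 157 156 156 156 157 157 159 159]]
[[200 200 199 199 182 189 191 195 191 174 169 141 116 104 190 199]
 [201 200 200 199 197 192 190 194 188 173 171 145 136 178 199 201]
 [201 199 200 198 196 196 197 195 193 189 189 190 195 197 200 201]
 [200 201 187 119 115 115
[... 548 characters left out ...]
  19  67  77  81  78  80  29]
 [ 24  32  76  78  80  79  74  23  18  17  68  79  79  79  80  38]
 [ 24  34  77  80  82  79  73  22  17  26  67  83  78  79  77  46]
 [ 22  42  79  78  79  79  73  23  21  16  65  81  80  79  78  48]
 [ 23  42  78  76  79  78  74  21  16  21  67  79  77  80  78  56]
 [ 25  50  80  82  76  80  72  21  16  19  57  79  79  77  78  66]
 [ 24  55  77  80  80  79  68  25  20  18  58  77  79  80  81  66]
 [ 23  56  78  79  77  82  70  23  14   9  60  76  79  80  79  70]
 [ 26  39  63  87  99 101  89  30  21  25  77 100 101  97  67  42]
 [ 22  18  18  28  62 105  98  32  27  26  84 107  74  38  20  21]
 [ 22  20  18  20  20  56  96  32  26  27  83  70  20  22  14  19]]
```

Call:
play_rows(rows=[[[0,0.003,0.15,0,0,0],[0,0,0.15,0,0,0],[0,0,0.15,0,0,0],[0,0,0.15,0,0,0],[0,0,0.15,0,0,0],[0,0,0.14,0,0,0],[0,0,0,0,0,0],[0,0,0,0,0,0]]], grip=0.4)

```text
time_s: 16.0
eef_pos: [436.6, -251.7, 8.8]
tcp_rot: [-0.001, 0.857, 0.516, -0.001]
contact_force: [-0.2, -0.1, 0.4]
gripper_width: 59.6
grip_force: 0.0
```

Call:
play_rows(rows=[[[0,0,0.02,0,0,0],[0,0,0.02,0,0,0],[0,0,0.01,0,0,0],[0,0,0.01,0,0,0],[0,0,0,0,0,0],[0,0,0,0,0,0],[0,0,0,0,0,0],[0,0,0,0,0,0]]])

```text
time_s: 16.8
eef_pos: [437.5, -251.7, -2.7]
tcp_rot: [0.0, 0.857, 0.516, 0.0]
contact_force: [-0.5, -0.1, -0.9]
gripper_width: 59.8
grip_force: 0.0
```

Call:
play_rows(rows=[[[0,0,0,0,0,0],[0,0,0,0,0,0],[0,0,0,0,0,0],[0,0,0,0,0,0],[0,0,0,0,0,0],[0,0,0,0,0,0],[0,0,0,0,0,0],[0,0,0,0,0,0]]], grip=-1)

```text
time_s: 17.6
eef_pos: [437.4, -251.6, -2.5]
tcp_rot: [-0.0, 0.857, 0.516, 0.0]
contact_force: [-0.6, 1.7, 6.2]
gripper_width: 26.1
grip_force: 49.1
```

Call:
play_rows(rows=[[[0,0,0,0,0,0],[0,0,0,0,0,0],[0,0,0.01,0,0,0],[0,0,0.01,0,0,0],[0,0,0.01,0,0,0],[0,0,0.01,0,0,0],[0,0,0,0,0,0],[0,0,0,0,0,0]]], grip=0.2)

```text
time_s: 18.4
eef_pos: [437.3, -251.7, -10.9]
tcp_rot: [-0.0, 0.857, 0.516, -0.0]
contact_force: [0.4, -0.6, -0.3]
gripper_width: 51.2
grip_force: 0.0
```

Call:
play_rows(rows=[[[0,0,0,0,0,0],[0,0,0,0,0,0],[0,0,0,0,0,0],[0,0,0,0,0,0],[0,0,0,0,0,0],[0,0,0,0,0,0],[0,0,0,0,0,0],[0,0,0,0,0,0]]], grip=-1)

```text
time_s: 19.2
eef_pos: [437.4, -251.7, -10.5]
tcp_rot: [0.0, 0.857, 0.516, 0.0]
contact_force: [-0.0, 1.0, 5.3]
gripper_width: 26.7
grip_force: 49.2
```

Call:
play_rows(rows=[[[0,0,-0.03,0,0,0],[0,0,-0.1,0,0,0],[0,0,-0.15,0,0,0],[0,0,-0.2,0,0,0],[0,0,-0.2,0,0,0],[0,0,-0.2,0,0,0],[0,0,-0.2,0,0,0],[0,0,0,0,0,0]]], squeeze=60)

```text
time_s: 20.0
eef_pos: [439.9, -253.6, 209.8]
tcp_rot: [0.004, 0.857, 0.516, 0.003]
contact_force: [0.6, -0.3, -2.9]
gripper_width: 26.3
grip_force: 59.7
```

Call:
play_rows(rows=[[[0,0,0,0,0,0],[0,0,0,0,0,0],[0,0,0,0,0,0],[0,0,0,0,0,0],[0,0,0,0,0,0],[0,0,0,0,0,0],[0,0,0,0,0,0],[0,0,0,0,0,0]]])

```text
time_s: 20.8
eef_pos: [437.4, -251.7, 205.2]
tcp_rot: [-0.0, 0.857, 0.516, -0.0]
contact_force: [0.1, -0.2, -2.8]
gripper_width: 26.4
grip_force: 59.7
```

Run:
```python
from h import *
p,r,s=pose();print(p,s['time_s'],s['gripper_width'],s['wrist_torque'],s['contact_force'])
im,c=snap('wrist','pics/w8.png')
sat=cv2.GaussianBlur(cv2.cvtColor(im,cv2.COLOR_RGB2HSV)[...,1],(3,3),0)
print('col256',[(v,*im[v,250:262].mean(0).astype(int)) for v in range(20,240,6)])
M=r.as_matrix()
for d in (-70,70,94):print(d,[proj(c,p+M@[d,0,z]).round(1) for z in (-24,-14,-4)])
for v in (110,130,150,170,200):print(v,im[v,236:278:2].mean(1).astype(int))
```

```text
[ 437.40132545 -251.70705163  205.17826524] 20.8 26.43994789626413 [-0.02499536 -0.00111157 -0.01163967] [ 0.13988789 -0.19409135 -2.83682102]
col256 [(20, np.int64(221), np.int64(213), np.int64(177)), (26, np.int64(222), np.int64(214), np.int64(177)), (32, np.int64(222), np.int64(215), np.int64(178)), (38, np.int64(223), np.int64(216), np.int64(179)), (44, np.int64(223), np.int64(217), np.int64(179)), (50, np.int64(224), np.int64(217), np.int64(180)), (56, np.int64(224), np.int64(218), np.int64(181)), (62, np.int64(225), np.int64(218), np.int64(181)), (68, np.int64(220), np.int64(213), np.int64(177)), (74, np.int64(125), np.int64(128), np.int64(133)), (80, np.int64(129), np.int64(131), np.int64(136)), (86, np.int64(127), np.int64(129), np.int64(135)), (92, np.int64(124), np.int64(126), np.int64(131)), (98, np.int64(122), np.int64(123), np.int64(128)), (104, np.int64(120), np.int64(122), np.int64(127)), (110, np.int64(121), np.int64(122), np.int64(127)), (116, np.int64(120), np.int64(121), np.int64(126)), (122, np.int64(113), np.int64(115), np.int64(119)), (128, np.int64(91), np.int6
[... 904 characters left out ...]
, np.int64(199), np.int64(202), np.int64(209))]
-70 [array([255.8, 348.1]), array([255.9, 335.5]), array([255.9, 324.2])]
70 [array([256.1, 125.3]), array([256.1, 124.2]), array([256.1, 123.3])]
94 [array([256.1,  71.8]), array([256.1,  74.5]), array([256.1,  76.8])]
110 [131 127 124 124 125 124 121 120 121 124 123 125 125 125 123 125 124 123
 125 126 126]
130 [106 108 109 110 113 115 116 119 122 121 119 120 120 126 124 120 116 115
 113 110 106]
150 [105 109 108 110 113 113 118 122 122 123 119 120 120 121 122 118 118 114
 113 109 104]
170 [106 106 109 112 113 115 115 121 125 122 120 120 120 126 123 119 119 114
 110 106 104]
200 [43 47 46 48 48 47 51 49 50 50 53 49 51 48 47 48 49 48 47 47 41]
```

Run:
```python
from h import *
p,r,s=pose();M=r.as_matrix();c=get_calibration('wrist');im=cv2.imread('pics/w8.png').mean(2)
print(im[64:76,250:262].mean(1).round(),im[118:134,250:262].mean(1).round())
for e in (-4,-2,0,2,4,6,8):print(e,[proj(c,p+M@[d+e,0,z])[1].round(1) for d,z in ((94,-38.5),(94,-10.5),(70,-38.5))])
# approach plan: above slot; TCP at seat -10.5+16=5.5
t=rackT(P,[0,64,30]);yaw=np.degrees(P[2]);print(t,yaw)
b=plan([380,-60,230],20,8)
b=plan([t[0],t[1],130],yaw,12,b)
```

```text
[208. 208. 209. 209. 204. 145. 115. 119. 123. 127. 129. 131.] [123. 123. 123. 120. 116. 110. 106.  99.  92.  83.  94. 113. 121. 122.
 121. 121.]
-4 [np.float64(77.6), np.float64(83.8), np.float64(136.6)]
-2 [np.float64(72.3), np.float64(79.6), np.float64(131.9)]
0 [np.float64(67.0), np.float64(75.3), np.float64(127.3)]
2 [np.float64(61.6), np.float64(71.0), np.float64(122.5)]
4 [np.float64(56.1), np.float64(66.7), np.float64(117.7)]
6 [np.float64(50.6), np.float64(62.4), np.float64(112.9)]
8 [np.float64(45.0), np.float64(58.0), np.float64(108.0)]
[561.02524513 203.22520406  30.        ] -15.98552248414997
8 x [0.0581, -0.1139, -0.0155, -0.0, -0.0, 0.0146] mm [ 11.6 -22.8  -3.1] deg [-0.   -0.    5.26]
12 x [0.0833, -0.1066, 0.0417, 0.0, 0.0, 0.0083] mm [ 16.7 -21.3   8.3] deg [0. 0. 3.]
```

Run:
```python
from h import *
t=rackT(P,[0,64,30]);yaw=-15.99
b=plan([418,50,200],5,12)
b=plan([450,235,160],yaw,8,b)
b=plan([t[0],t[1],120],yaw,5,b)
```

```text
12 x [0.0701, -0.111, 0.0022, -0.0, -0.0, 0.0132] mm [ 14.  -22.2   0.4] deg [-0.   -0.    4.76]
8 x [0.0116, -0.1174, 0.025, 0.0, 0.0, 0.0073] mm [  2.3 -23.5   5. ] deg [0.   0.   2.62]
5 x [0.1155, -0.0, 0.04, 0.0, 0.0, 0.0] mm [23.1 -0.   8. ] deg [0. 0. 0.]
```

Run:
```python
from h import *
t=rackT(P,[0,64,30]);yaw=-15.99
b=plan([440,-100,200],33,7)
b=plan([425,50,200],5,7,b)
b=plan([450,235,160],yaw,8,b)
b=plan([t[0],t[1],120],yaw,6,b)
```

```text
7 x [0.0846, -0.0695, 0.0037, 0.0, -0.0, 0.0116] mm [ 16.9 -13.9   0.7] deg [ 0.   -0.    4.16]
7 x [0.0287, -0.1049, -0.0, 0.0, 0.0, 0.0111] mm [  5.7 -21.   -0. ] deg [0. 0. 4.]
8 x [0.0072, -0.1171, 0.025, 0.0, 0.0, 0.0073] mm [  1.4 -23.4   5. ] deg [0.   0.   2.62]
6 x [0.0962, -0.0, 0.0333, 0.0, 0.0, 0.0] mm [19.2 -0.   6.7] deg [0. 0. 0.]
```

Call:
play_rows(rows=[[[0.0846,-0.0695,0.0037,0,0,0.0116],[0.0846,-0.0695,0.0037,0,0,0.0116],[0.0846,-0.0695,0.0037,0,0,0.0116],[0.0846,-0.0695,0.0037,0,0,0.0116],[0.0846,-0.0695,0.0037,0,0,0.0116],[0.0846,-0.0695,0.0037,0,0,0.0116],[0.0846,-0.0695,0.0037,0,0,0.0116],[0.0287,-0.105,0,0,0,0.0111]]])

```text
time_s: 21.65
eef_pos: [435.2, -78.3, 200.2]
tcp_rot: [0.001, 0.969, 0.249, 0.001]
contact_force: [0.1, 0.4, -2.9]
gripper_width: 26.3
grip_force: 59.6
```

Call:
play_rows(rows=[[[0.0287,-0.105,0,0,0,0.0111],[0.0287,-0.105,0,0,0,0.0111],[0.0287,-0.105,0,0,0,0.0111],[0.0287,-0.105,0,0,0,0.0111],[0.0287,-0.105,0,0,0,0.0111],[0.0287,-0.105,0,0,0,0.0111],[0.0072,-0.117,0.025,0,0,0.0073],[0.0072,-0.117,0.025,0,0,0.0073]]])

```text
time_s: 22.45
eef_pos: [425.4, 98.2, 190.1]
tcp_rot: [-0.0, 1.0, -0.004, 0.0]
contact_force: [0.3, -0.2, -2.8]
gripper_width: 25.9
grip_force: 59.6
```

Call:
play_rows(rows=[[[0.0072,-0.117,0.025,0,0,0.0073],[0.0072,-0.117,0.025,0,0,0.0073],[0.0072,-0.117,0.025,0,0,0.0073],[0.0072,-0.117,0.025,0,0,0.0073],[0.0072,-0.117,0.025,0,0,0.0073],[0.0072,-0.117,0.025,0,0,0.0073],[0,0,0,0,0,0],[0,0,0,0,0,0]]])

```text
time_s: 23.25
eef_pos: [450.5, 235.1, 159.8]
tcp_rot: [0.0, 0.99, -0.139, -0.0]
contact_force: [0.2, -0.6, -3.0]
gripper_width: 26.2
grip_force: 59.5
```

Run:
```python
from h import *
p,r,s=pose();print(p,s['time_s'],s['gripper_width'],r.as_matrix()[:,0],s['joints'].round(2))
# bar angle check: side view
for n in ('side','top'):
    c=get_calibration(n);im=camera(n);cv2.imwrite(f'pics/{n}9.png',im[:,:,::-1]);g=cv2.GaussianBlur(im,(3,3),0).astype(float)
    def val(a,off):
        q=np.array([proj(c,bar(a,d)) for d in range(40,275,8)]);t=q[-1]-q[0];L=np.linalg.norm(t);nn=np.array([-t[1],t[0]])/max(L,1);q=q+off*nn
        return np.array([g[int(round(v)),int(round(u))] for u,v in q])
    print(n,[(round(a,2),round(float(np.abs(2*val(a,0)-val(a,5)-val(a,-5)).mean()),1)) for a in np.arange(1.0,1.82,.05)])
b=plan([*rackT(P,[0,64,30])[:2],120],-15.99,6)
```

```text
[450.47082653 235.08217487 159.78287178] 23.25 26.17913094395362 [ 9.61206838e-01 -2.75828521e-01 -2.02496165e-04] [-1.12  0.7   0.94  1.98 -0.75  0.86 -1.61]
side [(np.float64(1.0), 74.4), (np.float64(1.05), 72.0), (np.float64(1.1), 69.4), (np.float64(1.15), 59.4), (np.float64(1.2), 43.8), (np.float64(1.25), 33.1), (np.float64(1.3), 31.6), (np.float64(1.35), 43.1), (np.float64(1.4), 42.3), (np.float64(1.45), 42.7), (np.float64(1.5), 40.4), (np.float64(1.55), 36.4), (np.float64(1.6), 28.4), (np.float64(1.65), 23.2), (np.float64(1.7), 21.4), (np.float64(1.75), 16.8), (np.float64(1.8), 16.0)]
top [(np.float64(1.0), 22.2), (np.float64(1.05), 23.8), (np.float64(1.1), 24.3), (np.float64(1.15), 24.1), (np.float64(1.2), 17.5), (np.float64(1.25), 18.3), (np.float64(1.3), 19.0), (np.float64(1.35), 16.3), (np.float64(1.4), 13.1), (np.float64(1.45), 16.5), (np.float64(1.5), 22.8), (np.float64(1.55), 16.2), (np.float64(1.6), 10.0), (np.float64(1.65), 10.9), (np.float64(1.7), 17.7), (np.float64(1.75), 23.2), (np.float64(1.8), 15.7)]
6 x [0.0956, -0.0008, 0.0335, 0.0, 0.0, -0.0001] mm [19.1 -0.2  6.7] deg [ 0.    0.   -0.03]
```

Run:
```python
from h import *
im=cv2.imread('pics/side9.png');c=get_calibration('side')
for a in (1.1,1.2,1.3,1.4,1.5,1.6):print(a,proj(c,bar(a,277)).round(1),end=' ')
d=(im[...,2].astype(int)-im[...,0]);print();
for v in range(80,128,2):print(v,d[v,242:272],im[v,242:272].mean(1).astype(int)[::2])
```

```text
1.1 [251.6  84.1] 1.2 [253.2  86.1] 1.3 [254.9  89.1] 1.4 [256.7  93. ] 1.5 [258.5  97.9] 1.6 [260.4 103.8] 
80 [10  8  9  8  7  8 10 10  9 11  9 10  9  9  9 10  8  8  8 11  9  8 11  9
  9  8  9  9  6  8] [174 174 174 176 177 175 176 176 177 174 174 174 176 177 176]
82 [ 8  9  9  9  7  8  9  8  9 10  9  9  8 10  8  8 11  9 10  8 10 10 10  9
  9  9 11  9 10 10] [174 172 177 175 175 177 178 177 174 172 174 173 175 176 176]
84 [ 9  7 10  9 14 10 11  9  7  8  8 11 11  9  8 11  9  9  9 10  9  9 10  8
 11 11 10 11 10 10] [176 175 174 175 179 178 178 176 176 174 176 177 177 176 177]
86 [10 10  9  9  8  6 10  7  3  3  1  4 12 10  8  9 10  9 10  8 10  9 10  8
 10  8  8  9  8 10] [178 177 180 178 113 106 180 180 175 173 176 174 176 179 179]
88 [ 9  9  9  9  8 10 11  9 -6  0 -6  5  9  9  9  9  8 10  9  7 10  9  9  8
  8 10 11  8  5  8] [176 178 177 179  88  91 184 178 175 174 175 175 177 177 178]
90 [ 8  8  9 10  7  9 11  9 -1  1 -3  1 11  9 11  9 10 10 10 11  9  8 10 10
 10  9  7  5 10 37] [181 179 178 179  87  90 168 178 177 176 175 175 176 177 145]
92 [23 11  6  9  6  8  9 12  1 -1  0  0  9 
[... 2114 characters left out ...]
6] [151 149 150 161 170 107  88 152 147 154 153 150 148 150 146]
120 [36 34 36 35 29 14 -2 -6 -6 -6 -2 -2 -3 13 37 38 36 39 34 35 37 37 37 36
 39 37 38 35 37 33] [150 147 148 140 170 116  88 151 150 150 150 150 148 148 148]
122 [38 37 38 36 21  0 -5 -5 -4 -2 -2 -1 -2  6 34 38 36 35 35 35 35 35 38 33
 37 34 34 36 38 35] [151 150 130 113 110  86  91 132 153 151 153 149 152 150 149]
124 [29 37 38 36 38 32  8 -5 -4 -3 -4 -2 -2 -1 27 35 39 36 36 36 38 37 36 36
 37 37 35 34 37 35] [155 148 152 123 105  89  90 120 152 151 146 151 151 150 151]
126 [-6 27 38 37 39 33 10 -8 -6 -4  1  0 -1  2 25 37 36 36 37 34 37 36 36 35
 38 35 36 34 34 35] [168 148 149 136 100  93  92 124 152 150 150 152 147 151 151]
```

Call:
play_rows(rows=[[[0.0956,-0.001,0.0335,0,0,0],[0.0956,-0.001,0.0335,0,0,0],[0.0956,-0.001,0.0335,0,0,0],[0.0956,-0.001,0.0335,0,0,0],[0.0956,-0.001,0.0335,0,0,0],[0.0956,-0.001,0.0335,0,0,0],[0,0,0,0,0,0],[0,0,0,0,0,0]]])

```text
time_s: 24.15
eef_pos: [560.9, 203.1, 119.9]
tcp_rot: [0.0, 0.99, -0.141, -0.0]
contact_force: [-0.1, 0.1, -3.2]
gripper_width: 26.2
grip_force: 59.6
```

Run:
```python
from h import *
p,r,s=pose();print(p,s['time_s'],s['contact_force'])
im,c=snap('wrist','pics/w10.png');g=cv2.GaussianBlur(im,(3,3),0).mean(2)
print('plate corners',[proj(c,rackT(P,l)).round(1) for l in [(105,-142,8),(-95,-142,8),(-95,128,8),(105,128,8)]])
print('far edge/head', [proj(c,rackT(P,l)).round(1) for l in [(94,0,44),(70,0,44),(94,-14,44),(94,14,44),(105,0,8),(0,14,30),(0,-14,30),(86,97,72),(66,97,72),(86,119,72),(66,119,72)]])
np.set_printoptions(linewidth=200)
u0=int(proj(c,rackT(P,[82,0,44]))[0]);v0=int(proj(c,rackT(P,[82,0,44]))[1])
print(u0,v0);print(g[v0-50:v0+44:3,u0].astype(int));print(g[v0,u0-40:u0+44:2].astype(int))
for n in('col near posts',):
    u1,v1=proj(c,rackT(P,[76,108,72])).astype(int);print(u1,v1);print(g[v1,max(0,u1-40):u1+44:2].astype(int));print(g[max(0,v1-40):v1+44:2,u1].astype(int))
```

```text
[560.88669804 203.0679083  119.92898119] 24.15 [-0.13604977  0.14177382 -3.22320891]
plate corners [array([476.1,  77. ]), array([433.6, 263.4]), array([201.8, 264. ]), array([187.9,  78. ])]
far edge/head [array([334.2,  87.2]), array([331.8, 117.6]), array([351.3,  87.1]), array([317.2,  87.2]), array([324.5,  77.6]), array([307.6, 191.5]), array([336.3, 191.5]), array([211. ,  96.4]), array([212.4, 124.7]), array([180.8,  96.5]), array([183.2, 124.8])]
333 102
[130 130 131 131 131 132 131 132 131 122  83  87 124 133 130 126 124 123 124 125 123 139 176 191 193 194 195 195 194 193 192 191]
[ 85  85  94 129 139 139 139 138 118  86  92 140 189 206 203 182 150 132 127 125 123 125 126 125 124 123 120 103  85  85  85  85  84  83  84  84  83  84  84  83  83  83]
196 110
[211 212 212 212 211 212 212 212 212 212 212 212 201 219 237 234 233 233 234 237 236 237 238 239 240 238 222 145  93  92  92  92  91 100 106 115 121 125 128 131 133 130]
[210 210 210 196 148 112 112 135 147 187 200 201 191 154 138 170 225 234 236 236 236 236 237 238 238 239 240 239 221 189 200 202 184 154 145 147 146 145 137 164 225 237]
```

Call:
play_rows(rows=[[[-0.001,-0.008,0.08,0,0,0],[0,0,0.1,0,0,0],[0,0,0.1,0,0,0],[0,0,0.1,0,0,0],[0,0,0.1,0,0,0],[0,0,0.05,0,0,0],[0,0,0,0,0,0],[0,0,0,0,0,0]]])

```text
time_s: 25.0
eef_pos: [561.6, 205.9, 14.1]
tcp_rot: [0.0, 0.99, -0.14, 0.0]
contact_force: [0.2, 0.6, -2.1]
gripper_width: 26.3
grip_force: 59.6
```

Call:
play_rows(rows=[[[0,0,0.01,0,0,0],[0,0,0.01,0,0,0],[0,0,0.008,0,0,0],[0,0,0,0,0,0],[0,0,0,0,0,0],[0,0,0,0,0,0],[0,0,0,0,0,0],[0,0,0,0,0,0]]])

```text
time_s: 25.8
eef_pos: [561.5, 205.8, 8.3]
tcp_rot: [-0.0, 0.99, -0.14, 0.0]
contact_force: [0.2, -0.2, -2.9]
gripper_width: 25.9
grip_force: 59.6
```

Call:
play_rows(rows=[[[0,0.004,0.005,0,0,0],[0,0,0.005,0,0,0],[0,0,0.005,0,0,0],[0,0,0,0,0,0],[0,0,0,0,0,0],[0,0,0,0,0,0],[0,0,0,0,0,0],[0,0,0,0,0,0]]])

```text
time_s: 26.6
eef_pos: [561.4, 204.1, 5.7]
tcp_rot: [0.0, 0.99, -0.141, 0.0]
contact_force: [-2.4, -3.5, 5.4]
gripper_width: 26.3
grip_force: 60.5
```

Call:
play_rows(rows=[[[0,0,0,0,0,0],[0,0,0,0,0,0],[0,0,0,0,0,0],[0,0,-0.03,0,0,0],[0,0,-0.1,0,0,0],[0,0,-0.15,0,0,0],[0,0,-0.2,0,0,0],[0,0,-0.12,0,0,0]]], grip=0.05)

```text
time_s: 27.4
eef_pos: [562.5, 205.0, 128.2]
tcp_rot: [-0.001, 0.99, -0.14, 0.001]
contact_force: [-0.0, 0.1, 0.2]
gripper_width: 45.1
grip_force: 0.0
```

Call:
play_rows(rows=[[[0,0,0,0,0,0],[0,0,0,0,0,0],[0,0,0,0,0,0],[0,0,0,0,0,0],[0,0,0,0,0,0],[0,0,0,0,0,0],[0,0,0,0,0,0],[0,0,0,0,0,0]]])

```text
time_s: 28.2
eef_pos: [561.3, 205.0, 125.1]
tcp_rot: [0.0, 0.99, -0.14, -0.0]
contact_force: [0.4, -0.0, -0.6]
gripper_width: 45.1
grip_force: 0.0
```

Run:
```python
from h import *
np.set_printoptions(linewidth=200)
p,r,s=pose();print(p,s['time_s'],s['gripper_width'])
im,c=snap('wrist','pics/w11.png');g=cv2.GaussianBlur(im,(3,3),0).mean(2)
for y in (64,0):
    q=[proj(c,rackT(P,l)) for l in ((94,y,44),(70,y,44),(82,y-14,44),(82,y+14,44),(35,y-14,30),(35,y+14,30))];print(y,np.round(q,1).tolist())
    u0,v0=proj(c,rackT(P,[82,y,44])).astype(int);print(u0,v0-24,g[v0-24:v0+40:2,u0].astype(int).tolist())
    print(v0,u0-30,g[v0,u0-30:u0+30:2].astype(int).tolist())
    u0,v0=proj(c,rackT(P,[35,y,44])).astype(int);print(v0,u0-30,g[v0,u0-30:u0+30:2].astype(int).tolist())
```

```text
[561.25111511 205.00184161 125.09281066] 28.2 45.090140669286804
64 [[258.7, 87.7], [258.7, 117.5], [275.1, 102.8], [242.3, 102.9], [273.1, 155.0], [243.9, 155.0]]
258 78 [124, 109, 81, 81, 81, 86, 121, 161, 194, 199, 195, 193, 191, 190, 188, 189, 192, 194, 193, 181, 144, 174, 184, 185, 186, 186, 187, 187, 187, 188, 190, 190]
102 228 [126, 133, 133, 133, 134, 133, 130, 111, 119, 125, 124, 123, 126, 131, 167, 191, 188, 188, 192, 192, 190, 190, 163, 107, 123, 132, 132, 132, 131, 132]
157 228 [140, 140, 140, 140, 140, 140, 139, 119, 73, 69, 73, 76, 78, 82, 84, 84, 81, 78, 72, 70, 64, 61, 70, 96, 133, 141, 140, 141, 140, 139]
0 [[335.0, 87.6], [332.6, 117.4], [350.2, 102.7], [317.3, 102.8], [340.0, 154.9], [310.8, 155.0]]
333 78 [123, 103, 79, 79, 87, 114, 123, 125, 124, 121, 120, 119, 117, 116, 117, 118, 118, 118, 145, 139, 169, 181, 182, 183, 183, 185, 185, 185, 185, 185, 185, 185]
102 303 [128, 129, 128, 125, 84, 68, 77, 101, 120, 142, 172, 151, 128, 121, 119, 117, 116, 118, 118, 117, 116, 114, 99, 81, 79, 79, 79, 79, 79, 79]
157 299 [139, 138, 139, 139, 135, 104, 101, 118, 124, 129, 127, 126, 125, 130, 124, 123, 125, 120, 120, 116, 116, 135, 138, 138, 138, 137, 137, 137, 138, 137]
```

```bash
cat >> h.py <<'E'
def arc(a,R_=262,d=12): return rackT(P,[55,-126+R_*np.cos(a)-6*np.sin(a),53+R_*np.sin(a)+6*np.cos(a)-d])
E
python3 - <<'E'
from h import *
A=rackT(P,[5,90,345]);b=plan(A,74.01,12)
B=rackT(P,[55,-37,345]);b=plan(B,74.01,5,b)
b=plan(arc(1.2),74.01,3,b)
E
```

```text
12 x [0.0092, -0.0068, -0.0916, 0.0, 0.0, -0.0209] mm [  1.8  -1.4 -18.3] deg [ 0.    0.   -7.51]
5 x [-0.127, 0.05, -0.0, 0.0, 0.0, 0.0] mm [-25.4  10.   -0. ] deg [0. 0. 0.]
3 x [0.0006, -0.0, 0.0961, 0.0, 0.0, 0.0] mm [ 0.1 -0.  19.2] deg [0. 0. 0.]
```

Call:
play_rows(rows=[[[0.0092,-0.0068,-0.0916,0,0,-0.0209],[0.0092,-0.0068,-0.0916,0,0,-0.0209],[0.0092,-0.0068,-0.0916,0,0,-0.0209],[0.0092,-0.0068,-0.0916,0,0,-0.0209],[0.0092,-0.0068,-0.0916,0,0,-0.0209],[0.0092,-0.0068,-0.0916,0,0,-0.0209],[0.0092,-0.0068,-0.0916,0,0,-0.0209],[0.0092,-0.0068,-0.0916,0,0,-0.0209]]], grip=-1)

```text
time_s: 29.05
eef_pos: [573.3, 217.6, 272.7]
tcp_rot: [0.0, 0.926, 0.378, 0.0]
contact_force: [0.3, 1.0, -1.1]
gripper_width: 0.1
grip_force: 0.0
```

Call:
play_rows(rows=[[[0.0092,-0.0068,-0.0916,0,0,-0.0209],[0.0092,-0.0068,-0.0916,0,0,-0.0209],[0.0092,-0.0068,-0.0916,0,0,-0.0209],[0.0092,-0.0068,-0.0916,0,0,-0.0209],[0,0,0,0,0,0],[0,0,0,0,0,0],[0,0,0,0,0,0],[0,0,0,0,0,0]]])

```text
time_s: 29.85
eef_pos: [572.4, 226.6, 343.9]
tcp_rot: [-0.0, 0.798, 0.602, -0.001]
contact_force: [-0.3, -1.0, -0.7]
gripper_width: -0.1
grip_force: 0.0
```

Run:
```python
from h import *
p,r,s=pose();print(p,s['time_s'],r.as_matrix()[:,0])
im=camera('side')
d=im[...,0].astype(int)-im[...,2]
for v in range(78,100,2):print(v,d[v,242:266])
b=plan(rackT(P,[55,-37,345]),74.01,5)
b=plan(arc(1.2),74.01,3,b)
```

```text
[572.43791666 226.62827209 343.85392343] 29.85 [ 0.27416187  0.96168234 -0.0015292 ]
78 [ 9  8  9 10  9  9 10 12 12 10  9  8  9 10  8 11  9  9 10 12 11  9  8  9]
80 [ 9  9  8 10  8  9  8 12  9  9  8  7  9 11  9  9  9 11  9  8 10  8 10  8]
82 [ 9  9  9  9  7  9  8  8  9 11  9  9 11  8 10 10  9  9  8  7  9 11 10  8]
84 [ 8  8  9 10 10 10  9 10  9  9 10 10 10  8  8  8  9  9  8 10 10  9 10 10]
86 [ 9  7  9  9  8  9 10  6  0  2  1  6  8 10  9  8  9  6  9  9 10  9  8 11]
88 [ 8 10 10  8 10 10 10  7 -1 -4 -1  2 10 10  9  9 10 10 10 11  9 10 10  8]
90 [ 7  8  8  9  9 11 10  7  0 -3 -2  4 10 10  9  8  9 10  9  9  5  9  8 10]
92 [23 13  8  5  9 10  8  8  2 -4 -1  3 10  9  8  8  9  8  8 10 10 11  9  6]
94 [69 63 48 29 14  4  9  7  0 -4 -3 -1  7  9  8 10 10 10  9  9  8 11 21 44]
96 [38 53 67 68 63 46 24 17  0 -3  0  2  6 10  9 10  8 11 12 31 54 67 71 61]
98 [39 33 36 37 49 67 71 64 29 -2 -6 -1  3  7  8 10 35 65 72 69 62 41 28 32]
5 x [-0.1268, 0.0503, -0.0009, -0.0, 0.0, 0.0001] mm [-25.4  10.1  -0.2] deg [-0.02  0.02  0.02]
3 x [0.0006, -0.0, 0.0961, 0.0, 0.0, 0.0] mm [ 0.1 -0.  19.2] deg [0. 0. 0.]
```

Call:
play_rows(rows=[[[-0.127,0.05,0,0,0,0],[-0.127,0.05,0,0,0,0],[-0.127,0.05,0,0,0,0],[-0.127,0.05,0,0,0,0],[-0.127,0.05,0,0,0,0],[0,0,0.096,0,0,0],[0,0,0.096,0,0,0],[0,0,0.096,0,0,0]]])

```text
time_s: 30.7
eef_pos: [586.3, 90.7, 286.4]
tcp_rot: [-0.0, 0.798, 0.602, -0.0]
contact_force: [-0.2, 0.8, -0.9]
gripper_width: 0.3
grip_force: 0.0
```

Run:
```python
from h import *
p,r,s=pose();print(p,arc(1.2),s['contact_force'])
a=np.arange(1.2,.0,-.05)
f=lambda a:np.array([262*np.cos(a)-6*np.sin(a),-(262*np.sin(a)+6*np.cos(a))])/200
for k in a:print(round(k-.05,2),(f(k-.05)-f(k)).round(3).tolist(),end='; ')
```

```text
[586.27869971  90.70351891 286.40755593] [586.1787754   91.31618361 287.36838705] [-0.24883823  0.78041363 -0.90699041]
1.15 [0.061, 0.024]; 1.1 [0.06, 0.027]; 1.05 [0.058, 0.03]; 1.0 [0.057, 0.033]; 0.95 [0.055, 0.036]; 0.9 [0.053, 0.038]; 0.85 [0.051, 0.041]; 0.8 [0.049, 0.043]; 0.75 [0.047, 0.046]; 0.7 [0.045, 0.048]; 0.65 [0.042, 0.05]; 0.6 [0.04, 0.052]; 0.55 [0.037, 0.054]; 0.5 [0.034, 0.056]; 0.45 [0.031, 0.058]; 0.4 [0.028, 0.059]; 0.35 [0.025, 0.06]; 0.3 [0.022, 0.062]; 0.25 [0.019, 0.063]; 0.2 [0.016, 0.064]; 0.15 [0.013, 0.064]; 0.1 [0.01, 0.065]; 0.05 [0.006, 0.065]; -0.0 [0.003, 0.065];
```

Call:
play_rows(rows=[[[0.061,0,0.024,0,0,0],[0.06,0,0.027,0,0,0],[0.058,0,0.03,0,0,0],[0.057,0,0.033,0,0,0],[0.055,0,0.036,0,0,0],[0.053,0,0.038,0,0,0],[0.051,0,0.041,0,0,0],[0.049,0,0.043,0,0,0]]])

```text
time_s: 31.5
eef_pos: [610.9, 177.4, 232.4]
tcp_rot: [-0.0, 0.798, 0.603, 0.0]
contact_force: [-0.7, 1.2, 0.6]
gripper_width: -0.2
grip_force: 0.3
```

```bash
cat > tip.py <<'E'
from h import *
p,r,s=pose();print(p,s['time_s'],s['contact_force'].round(1))
c=get_calibration('side');im=camera('side').astype(int);cv2.imwrite('pics/sx.png',im[:,:,::-1].astype(np.uint8))
ref=cv2.imread('pics/side9.png')[:,:,::-1].astype(int)
for a in (0,.1,.2,.4,.6,.8,.9,1,1.1):
    print(a,proj(c,bar(a,277)).round(1),[im[int(round(v)),int(round(u))].tolist() for u,v in [proj(c,bar(a,R_)) for R_ in (60,100,140,180,220)]])
E
python3 tip.py
```

```text
[610.90632957 177.41846848 232.40939361] 31.5 [-0.7  1.2  0.6]
0 [243.5 113.6] [[144, 146, 146], [132, 134, 134], [82, 83, 84], [98, 103, 105], [167, 157, 126]]
0.1 [243.5 108. ] [[142, 144, 145], [141, 142, 144], [131, 131, 135], [134, 132, 129], [169, 162, 132]]
0.2 [243.7 102.8] [[144, 144, 146], [143, 145, 148], [124, 125, 127], [120, 124, 123], [163, 158, 127]]
0.4 [244.4  93.9] [[146, 147, 148], [143, 144, 146], [148, 150, 148], [160, 163, 167], [166, 159, 131]]
0.6 [245.8  87.3] [[106, 106, 109], [125, 127, 125], [139, 141, 143], [134, 137, 139], [139, 140, 142]]
0.8 [247.7  83.6] [[96, 98, 98], [122, 123, 124], [102, 103, 100], [118, 121, 121], [96, 96, 98]]
0.9 [248.9  82.9] [[106, 106, 109], [84, 84, 86], [129, 122, 101], [127, 124, 104], [92, 64, 43]]
1 [250.2  83. ] [[76, 77, 78], [84, 84, 86], [131, 126, 106], [168, 161, 129], [110, 76, 43]]
1.1 [251.6  84.1] [[76, 77, 78], [77, 80, 79], [171, 163, 131], [172, 164, 132], [111, 78, 42]]
```

Call:
play_rows(rows=[[[0.047,0,0.046,0,0,0],[0.045,0,0.048,0,0,0],[0.042,0,0.05,0,0,0],[0.04,0,0.052,0,0,0],[0.037,0,0.054,0,0,0],[0.034,0,0.056,0,0,0],[0.031,0,0.058,0,0,0],[0.028,0,0.059,0,0,0]]])

```text
time_s: 32.35
eef_pos: [627.3, 235.5, 147.4]
tcp_rot: [-0.0, 0.798, 0.603, -0.0]
contact_force: [-0.5, -0.6, 0.6]
gripper_width: -0.1
grip_force: 0.2
```

```bash
python3 tip.py; python3 -c "
from h import *;print(arc(.4))"
```

```text
[627.30931899 235.53485143 147.39921995] 32.35 [-0.5 -0.6  0.6]
0 [243.5 113.6] [[149, 151, 151], [174, 174, 176], [109, 109, 111], [101, 104, 105], [164, 156, 123]]
0.1 [243.5 108. ] [[138, 141, 141], [156, 158, 160], [150, 151, 153], [133, 132, 127], [156, 151, 126]]
0.2 [243.7 102.8] [[140, 139, 140], [140, 142, 143], [146, 146, 148], [156, 159, 158], [152, 151, 151]]
0.4 [244.4  93.9] [[121, 121, 123], [121, 123, 123], [116, 118, 118], [123, 125, 125], [119, 121, 121]]
0.6 [245.8  87.3] [[76, 79, 79], [80, 81, 82], [99, 100, 101], [170, 161, 129], [168, 161, 131]]
0.8 [247.7  83.6] [[98, 99, 99], [80, 83, 81], [112, 111, 112], [168, 160, 130], [121, 99, 73]]
0.9 [248.9  82.9] [[76, 79, 79], [83, 83, 81], [146, 142, 123], [169, 160, 133], [104, 75, 42]]
1 [250.2  83. ] [[98, 96, 96], [83, 83, 81], [144, 138, 119], [169, 161, 131], [114, 80, 47]]
1.1 [251.6  84.1] [[98, 96, 96], [86, 84, 84], [169, 161, 131], [167, 161, 131], [112, 77, 46]]
[627.38769271 235.16593027 148.55397165]
```

Bar follows (now about 0.3–0.4). Continue toward 0.15.

Call:
play_rows(rows=[[[0.025,0,0.06,0,0,0],[0.022,0,0.062,0,0,0],[0.019,0,0.063,0,0,0],[0.016,0,0.064,0,0,0],[0.013,0,0.064,0,0,0],[0,0,0,0,0,0],[0,0,0,0,0,0],[0,0,0,0,0,0]]])

```text
time_s: 33.2
eef_pos: [632.9, 252.9, 86.4]
tcp_rot: [0.0, 0.798, 0.603, 0.0]
contact_force: [0.7, 0.4, 0.2]
gripper_width: -0.2
grip_force: 0.0
```

```bash
python3 tip.py|head -5; python3 -c "
from h import *;print(arc(.15),arc(0))"
```

```text
[632.91348536 252.94563217  86.44208432] 33.2 [0.7 0.4 0.2]
0 [243.5 113.6] [[128, 130, 132], [135, 137, 137], [163, 163, 164], [161, 161, 162], [151, 153, 155]]
0.1 [243.5 108. ] [[122, 122, 124], [109, 115, 114], [144, 144, 145], [146, 145, 147], [139, 141, 144]]
0.2 [243.7 102.8] [[107, 110, 112], [81, 84, 80], [106, 108, 108], [101, 103, 103], [123, 122, 116]]
0.4 [244.4  93.9] [[81, 84, 84], [81, 83, 85], [100, 103, 104], [122, 124, 129], [61, 65, 59]]
[632.66973722 253.60419108  86.08541718] [633.72686813 257.29436359  47.        ]
```

Call:
play_rows(rows=[[[0.008,0,0.04,0,0,0],[0.005,0,0.04,0,0,0],[0.003,0,0.03,0,0,0],[0.003,0,0.02,0,0,0],[0,0,0.01,0,0,0],[0,0,0.01,0,0,0],[0,0,0,0,0,0],[0,0,0,0,0,0]]])

```text
time_s: 34.05
eef_pos: [633.5, 256.7, 55.7]
tcp_rot: [0.0, 0.798, 0.603, -0.0]
contact_force: [0.2, 0.3, -0.2]
gripper_width: -0.0
grip_force: 0.0
```

Call:
play_rows(rows=[[[0,0,0.01,0,0,0],[0,0,0.01,0,0,0],[0,0,0.01,0,0,0],[0,0,0.01,0,0,0],[0,0,0,0,0,0],[0,0,0,0,0,0],[0,0,0,0,0,0],[0,0,0,0,0,0]]])

```text
time_s: 34.85
eef_pos: [633.5, 256.9, 47.9]
tcp_rot: [0.0, 0.798, 0.603, 0.0]
contact_force: [-0.0, -0.6, 0.4]
gripper_width: 0.6
grip_force: 0.0
```

```bash
python3 tip.py|head -1
python3 - <<'E'
from h import *
np.set_printoptions(linewidth=200)
c=get_calibration('side');im=cv2.imread('pics/sx.png').mean(2).astype(int)
# rod position: at bar y=95 (d=210), column profile
for d in (30,75,147,205,255):
    print(d,'pred v at a=0,.05,.1',[proj(c,bar(a,d)).round(1).tolist() for a in (0,.05,.1)])
    u,v=proj(c,bar(0,d)).round().astype(int);print(v-12,im[v-12:v+12,u-1:u+2].mean(1).astype(int), u-8,im[v,u-8:u+9])
E
```

```text
[633.508246   256.90684746  47.91671986] 34.85 [-0.  -0.6  0.4]
30 pred v at a=0,.05,.1 [[256.5, 161.1], [256.5, 160.8], [256.5, 160.5]]
149 [92 88 87 81 66 56 59 83 90 84 86 89 90 87 85 86 87 84 87 86 78 65 72 94] 249 [102 111 142 142 137  90  87  84  87 100  93  91  91  94  96  93  96]
75 pred v at a=0,.05,.1 [[254.0, 151.7], [254.0, 151.0], [254.0, 150.3]]
140 [ 84  71  58  69  86 100 101  97  98 102 104 109 114 117 130 138 143 137 116 100 101 104 104  96] 246 [ 87  46  92  85  87 107 152 154 122  68  72  85  86  85  86  84  82]
147 pred v at a=0,.05,.1 [[250.0, 137.5], [250.1, 136.0], [250.1, 134.5]]
125 [111 108 103 104 103 102  99  97  93  96 106 114 115 120 129 137 142 145 140 139 144 147 145 137] 242 [128  80 131 134 126 121 153 146 115  86  92  86  84  85  86  80  88]
205 pred v at a=0,.05,.1 [[247.0, 126.5], [247.1, 124.4], [247.1, 122.4]]
115 [ 68 103 124 124 130 133 128 113 102 108 117 116 117 127 136 140 148 144 139 145 147 142 133 124] 239 [150 147 166 168 137 143 149 152 124  76 100 102 107 109 106  98 102]
255 pred v at a=0,.05,.1 [[244.6, 117.5], [244.6, 114.8], [244.6, 112.3]]
105 [ 35  41  32  21  15  43  67  69  70  68  67  68  71  86 123 130 127 131 138 145 146 144 148 151] 237 [150 154 156 151 133  81  84  75  41  97 134 143 142 140 135 131 146]
```

Call:
play_rows(rows=[[[0,0,0.01,0,0,0],[0,0,0.01,0,0,0],[0,0,0.01,0,0,0],[0,0,0.005,0,0,0],[0,0,0,0,0,0],[0,0,0,0,0,0],[0,0,0,0,0,0],[0,0,0,0,0,0]]])

```text
time_s: 35.7
eef_pos: [634.0, 257.0, 44.9]
tcp_rot: [-0.0, 0.798, 0.603, 0.001]
contact_force: [-6.8, -1.5, 23.4]
gripper_width: -0.2
grip_force: 11.8
```

Call:
play_rows(rows=[[[0,0,0.005,0,0,0],[0,0,0.005,0,0,0],[0,0,0.005,0,0,0],[0,0,0,0,0,0],[0,0,0,0,0,0],[0,0,0,0,0,0],[0,0,0,0,0,0],[0,0,0,0,0,0]]])

```text
time_s: 36.5
eef_pos: [634.2, 257.0, 44.4]
tcp_rot: [-0.001, 0.798, 0.603, 0.001]
contact_force: [-11.7, -3.0, 38.2]
gripper_width: 0.3
grip_force: 19.0
```

Call:
play_rows(rows=[[[0,0,-0.05,0,0,0],[0,0,-0.1,0,0,0],[0,0,-0.2,0,0,0],[0,0,-0.2,0,0,0],[0,-0.2,-0.2,0,0,0],[0,-0.2,0,0,0,0],[0,-0.2,0,0,0,0],[0,0,0,0,0,0]]])

```text
time_s: 37.3
eef_pos: [516.0, 291.5, 182.8]
tcp_rot: [-0.003, 0.796, 0.605, -0.002]
contact_force: [0.1, 0.2, -0.4]
gripper_width: -0.0
grip_force: 0.0
```

Call:
play_rows(rows=[[[0,0,0,0,0,0],[0,0,0,0,0,0],[0,0,0,0,0,0],[0,0,0,0,0,0],[0,0,0,0,0,0],[0,0,0,0,0,0],[0,0,0,0,0,0],[0,0,0,0,0,0]]])

```text
time_s: 38.1
eef_pos: [522.5, 288.3, 183.2]
tcp_rot: [-0.0, 0.798, 0.603, -0.0]
contact_force: [1.0, -0.0, -0.2]
gripper_width: 0.1
grip_force: 0.0
```

Run:
```python
from h import *
np.set_printoptions(linewidth=220)
p,r,s=pose();print(p,s['time_s'])
im,c=snap('wrist','pics/w12.png');g=cv2.GaussianBlur(im,(3,3),0).mean(2).astype(int)
for a in (0,.04,.08,.12):print(a,[proj(c,bar(a,d)).round(1).tolist() for d in (150,190,210,257,277)],[proj(c,bar(a,d,61)).round(1)[0] for d in (190,257)])
print('post top',[proj(c,rackT(P,[x,y,72])).round(1).tolist() for x,y in ((66,97),(86,97),(86,119),(66,119))])
for d in (150,190,257):
    u,v=proj(c,bar(0.04,d)).round().astype(int);print(d,v,u-30,g[v,u-30:u+32:2])
u,v=proj(c,bar(0,270)).round().astype(int);print('col',u,v-40,g[v-40:v+20:2,u],g[v-40:v+20:2,u+5])
cs=get_calibration('side');im=camera('side');cv2.imwrite('pics/s12.png',im[:,:,::-1])
for v in range(96,124,2):print(v,im[v,234:256].mean(1).astype(int))
```

```text
[522.52628023 288.31780964 183.19628156] 38.1
0 [[349.0, 260.2], [352.7, 230.7], [354.6, 215.2], [359.5, 176.1], [361.7, 158.3]] [np.float64(357.7), np.float64(364.8)]
0.04 [[350.6, 262.9], [354.9, 233.7], [357.2, 218.1], [363.0, 178.5], [365.6, 160.3]] [np.float64(360.1), np.float64(368.5)]
0.08 [[352.3, 266.0], [357.2, 237.1], [359.9, 221.5], [366.7, 181.6], [369.8, 163.0]] [np.float64(362.5), np.float64(372.4)]
0.12 [[354.0, 269.3], [359.6, 240.8], [362.7, 225.3], [370.6, 185.2], [374.3, 166.3]] [np.float64(365.0), np.float64(376.5)]
post top [[370.9, 220.1], [389.1, 220.2], [392.3, 201.3], [373.7, 201.2]]
150 263 321 [ 55  67  65  49  46  70  78  78  78  76  73 111 151 162 155 129  80  68  69  76  77  76  76  75  80  98 104 103 104 104 129]
190 234 325 [ 99 152 158 142  81 108 156 158 157 157 143 133 157 164 153 126  99 121 144 155 154 152 152 154 156 157 154 140 125 133 157]
257 179 333 [100 100 101 101 100 100  99  99  99  98 105 140 155 153 152 146  99  64  62  62  64  75  95  99 107 154 169 169 170 170 169]
col 361 125 [170 170 170 170 170 170 171 171 170 171 170 171 171 171 
[... 800 characters left out ...]
1 151 150 153 152 149 149 154 151 152 149]
110 [151 152 150 152 149 153 152 152 153 152 150 151 151 152 153 151 151 151 151 154 154 149]
112 [151 150 153 152 152 149 152 153 150 152 154 150 154 151 150 151 152 153 148 148 153 154]
114 [152 156 151 149 153 152 147 142 148 148 148 143 151 154 152 151 151 152 149 153 146 149]
116 [150 153 153 151 151 153 151 146 144 139 136 136 148 151 153 151 152 156 150 153 152 153]
118 [152 153 150 151 152 153 150 147 124 144 143 142 135 149 122 118 112 112 112 126 149 153]
120 [153 148 154 149 150 151 154 153 139 107 117 113 109 121  99 109 110 109 110 117 128 152]
122 [148 153 152 154 151 152 150 153 149  99  82  83  73  91  96 101 113 104  98 104 119 152]
```

```bash
python3 -c "
from h import *
print(workorder.close_job())"
```

```text
the job is handed in; nothing more can be done
None
```

The job is handed in. The loose handle is in the empty saddles, head end the same way as the stored two and about 2 mm off centre along its length by measurement. The keeper bar reads shut (0 to 0.015 rad) after I pressed it down to a hard stop at 38 N; I judge the snap from that and from images taken after the gripper let go. I did not take a final look at the stored handles or the other things on the counter.

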